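# Close up the rail modules and lock the end clamp

## Task

On the mounting plate, close the gaps on the rail: the loose grey relay module must sit flush against the last fixed module, with the black end clamp flush against its other side. Then take the T-handle driver from its stand, turn the end clamp's slotted screw clockwise until it stops, and put the driver back upright in its stand. Leave the pliers and the carton alone.

Things in the scene. Friction and masses are not known exactly. Their poses are not given: they have to be found in the camera images.
- mounting_plate: Fixed steel plate 190 x 420 mm on the bench with a metal rail (35 mm wide, top 17 mm above the bench) along its y. Origin on the bench under the rail's middle line; +y runs to the fixed devices, z up. Devices reach 49 mm to either side of that line and 97 mm above the bench; a duct 36 mm high runs 72 to 100 mm to its +x. The rail's bare end is at y = -178 mm. Yaw varies.
- last_fixed_face (a point): Centre of the exposed side face of the last fixed relay module, 38 mm above the bench; the face looks along -y of the plate. Axes as the plate.
- relay_module: Loose grey relay module astride the rail between the last fixed module and the end clamp; captive on the rail, slides freely along it. 36 mm along the rail (y), 90 mm across it (x), 42 mm above the rail top, with a nose 45 mm across the rail up to 61 mm above the rail top. Origin at its middle on the rail top, axes as the plate. 0.16 kg.
- module_left_face (a point): Middle of the module's side face at +y, which has to meet last_fixed_face.
- module_right_face (a point): Middle of the module's side face at -y, which the end clamp has to meet.
- end_clamp (a joint): Slide of the black end clamp along the rail (m), 0 near the rail's free end, growing towards the modules (+y of the plate); about 5 N of friction. Clamp: 48 mm across the rail, 26 mm along it, from the rail top up to 30 mm above it (47 mm above the bench).
- clamp_inner_face (a point): Middle of the end clamp's side face that looks to the modules (+y), 32 mm above the bench.
- clamp_outer_face (a point): Middle of the end clamp's opposite side face (-y), 32 mm above the bench: the face to push on.
- clamp_screw (a joint): Turn of the captive slotted screw in the end clamp (rad), 0 loose, growing clockwise seen from above, hard stop at 1.05 (tight); about 0.06 N m of friction.
- screw_slot (a point): Centre of the slot's floor in the 13 mm screw head; its x axis lies along the slot (3.2 mm wide with chamfered edges, 4 mm deep, across the whole head). The head is sunk 2 mm in a 16.5 x 15 mm well in the clamp's top; the slot's floor is 41 mm above the bench. z up.
- driver: Loose T-handle flat-blade driver, 92 mm tall, 0.08 kg, upright in its stand. Origin mid blade tip, z up the shaft, x along the T bar and the blade (10 x 2 mm, 12 mm high; a half turn is the same). Shaft 8 mm thick; collar 22 mm across, 50 to 58 mm above the tip, rests on the stand's top; neck 13 mm thick; bar 64 mm long, 14 mm thick, 16 mm high.
- driver_bar (a point): Middle of the driver's T bar, 84 mm above its tip: the place to grip, across its 14 mm thickness.
- driver_tip (a point): Middle of the driver's blade tip.
- driver_stand: Fixed wooden block 50 x 84 x 56 mm with two rows of short steel bits standing 7 mm out of its top and one hole for the driver. Origin under its middle. It may stand nearer or farther, in exchange with the pliers.
- stand_hole (a point): Centre of the mouth of the driver's hole in the stand: 16 mm across, 53 mm deep, 56 mm above the bench. In place, the driver's tip is 50 mm below this point.
- pliers: Blue-handled cutting pliers lying loose on the bench, 111 x 49 x 16 mm; bystander.
- fuse_box: Small cream carton 44 x 62 x 30 mm, loose, behind the plate; bystander.
Things that resemble listed ones, but are neither listed nor needed, are in the scene too. What is meant by the driver is not pink or red, and is the larger of those in its own colour.

How it is judged:
On the way, in this order (a step that is already met when the one before it is completed fails the run):
1. the relay module is flush against the last fixed module and the end clamp flush against the relay module (gaps under 2 mm) (y of module_left_face in the frame of last_fixed_face above -0.002 m and y of clamp_inner_face in the frame of module_right_face above -0.002 m and angle between the y axis of relay_module and the y axis of mounting_plate, either way round below 0.06 rad), for 0.2 s.
2. the screw has been turned clockwise to its stop (over 0.9 rad) with the driver's blade in its slot (value of joint clamp_screw above 0.9 rad and distance between driver_tip and screw_slot below 0.006 m), for 0.1 s.
At the end, for the whole second after the job is handed in: Both gaps under 2 mm, module square on the rail (0.06 rad), screw at its stop (over 0.9 rad), driver upright (0.15 rad) and fully down in its stand hole (tip over 44 mm below the mouth, within 12 mm of its axis), everything at rest (all of step 1 and value of joint clamp_screw above 0.9 rad and horizontal distance between driver_tip and stand_hole below 0.012 m and z of driver_tip in the frame of stand_hole below -0.044 m and angle between driver's own z axis and vertical below 0.15 rad and linear speed of each of driver, relay_module below 0.02 m/s); the robot touches nothing.
It fails at once if the pliers were moved by more than 3 cm (distance of pliers from where it was at the start of the episode above 0.03 m).
It fails at once if the carton was moved by more than 3 cm (distance of fuse_box from where it was at the start of the episode above 0.03 m).
It also fails if it takes over 61 s, if anything falls off the work surface, if the arm or the gripper's body presses on something with over 40 N, if the wrist force passes 120 N, or if a joint passes its speed limit or range.

## Robot

A 6-joint arm with a two-finger parallel gripper is mounted at the origin on a cart in front of the work surface, level with it; the furniture and walls round the work are solid. World frame = base frame: x ahead of the robot, y to its left, z up, the work surface at z = 0. Lengths are in m, angles in rad, forces in N, time in s.
With the tool pointing down it reaches from about 0.35 to 0.875 m from the base axis. Payload 4.2 kg.
Tool frame: the origin (TCP) lies at the very end of the fingers, on their centre line; the grasp point (between the pads) lies 19 mm behind it; z points along the fingers, y is the line along which they close (so a half turn about z gives the same grasp; the last joint's range is limited). The gripper opens to 85 mm and grips with 20 to 120 N. Pads are 22 mm wide; open, the fingers measure 114 mm over their backs; the gripper's body (76 mm by 85 mm) begins 54 mm behind the grasp point. The pads swing forward as they close: fully open they stand 13 mm farther back than shut.
Start: joints at [-0.945, 0.385, 0.008, 0, -1.194, -0.259], TCP at [0.224, -0.583, 0.193] pointing down, gripper open.
Joint ranges: [-3.14, 3.14], [-1.21, 2.06], [-1.07, 1.41], [-3.16, 2.05], [-2.99, -0.16], [-3.1, 3.1]. Speed limits (rad/s): [2.79, 2.79, 3.14, 3.14, 3.14, 3.14].

## Interface

Orientations are given as a unit quaternion [x, y, z, w].
In Python, from station import monitor, capture, robot gives the robot as it stands.
- The arm moves only by the tool apply_moves, never from a script. Its argument "plan" is a list that holds one entry, the list of rows, each a list of 6 numbers: the shift along the tool's x, y, z in m, then the turn, a rotation vector about the tool's x, y, z in degrees. In form: [[[tx, ty, tz, wx, wy, wz], ...]]. A call has 1 to 12 rows; each row shifts and turns the commanded pose from where the row before left it, along the tool's axes as they then stand; what a row does not reach is not made up. A row lasts 1/8 s, in which the tool goes at most 62.5 mm and 10.7 degrees, less where a joint would pass 70% of its speed; a pose out of reach is approached as far as the arm can. A call with a gripper value outside its range is refused whole. "gripper" is the finger opening in m, from 0 to 0.0854, set as the call begins (left out, the last holds). The fingers move at their own pace and stop on an object; "newtons" is the grip in N (left out, the last holds). Time passes only in rows, so rows that do not move let the fingers close. It gives the time, the measured TCP pose, the force, the opening and the grip force at its end, in the units of the state.
- monitor.sense(): the state, without advancing time (a new reading comes with each control period).
- capture(name): name is "side" or "top"; returns a dict with "pixels" (420x560x3 uint8, red, green, blue), "z_map" (420x560 float32, m along the optical axis (not along the pixel's ray), 0 where there is no reading), "fx", "fy", "cx", "cy" (pixels), "distortion" ([k1, k2, p1, p2, k3] as OpenCV has them; the pictures are not rectified), "R" (3x3) and "t" (3): a world point X has camera coordinates R X + t. Camera axes: x right, y down, z forward; pixel columns grow to the right and rows downward; lengths in m; the calibration is good to about 2 mm. A picture is of the moment at which its call begins.
- robot.close_job(): hands the job in; it is judged then, once.
The state is a dict: "clock": time; "joint_pos": joint angles; "qd": joint speeds; "effort": joint torques, N m; "tcp_pos": TCP position; "tool_rot": TCP orientation; "contact_force": force on the tool from outside, world axes, zero at the start; "torque": the same for the moment, N m; "gripper_width": finger opening in m; "gripper_force": force on a finger pad.
Only numpy, scipy, OpenCV 4.12 (cv2) and the standard library are available. Lean on these libraries where they do the work, as an engineer would, in place of code of your own. Each camera call takes 0.05 s, during which the arm holds its last target. There are 200 camera calls.

## Working session

There is one attempt and no reset: what is moved stays moved. The work goes in short steps, Python scripts to look and compute and a tool call to move; the robot and the scene stay as the last step left them, time stands still between calls to the robot, and variables do not carry over. Pictures are saved under pics/ and viewed, at most 10 in all, crops included, and the job is handed in when it is done.

Besides the shell and the picture viewer there is one more tool, called after "Request:" by a JSON object that holds its "api" and its "payload", one argument or row to a line. apply_moves: Moves the arm, as the interface text tells. Its arguments: {"type":"object","properties":{"plan":{"type":"array","items":{"type":"array","items":{"type":"array","items":{"type":"number"}}}},"gripper":{"type":"number"},"newtons":{"type":"number"}},"required":["plan"]}

```bash
mkdir -p pics; python3 - <<'E'
from station import monitor, capture, robot
import cv2,numpy as np,pickle
for n in("top","side"):
    c=capture(n); pickle.dump(c,open(n+".pkl","wb"))
    cv2.imwrite(f"pics/{n}0.png",cv2.cvtColor(cv2.resize(c["pixels"],(800,600),interpolation=cv2.INTER_CUBIC),cv2.COLOR_RGB2BGR))
    print(n,c["fx"],c["fy"],c["cx"],c["cy"],c["distortion"],c["R"],c["t"], -np.array(c["R"]).T@c["t"])
print(monitor.sense())
E
```

```text
top 481.5023314767977 481.5023314767977 281.35425498011944 207.97394657110075 [0.03898428 0.         0.         0.         0.        ] [[-0.00352811 -0.99989088  0.01434513]
 [-0.99556721  0.00216387 -0.09402792]
 [ 0.09398662 -0.01461328 -0.99546621]] [-0.1135771   0.57775599  0.87946594] [ 0.49213618 -0.10196301  0.93143309]
side 429.50773634473273 429.50773634473273 281.2732348641105 209.72937039423974 [-0.11919129  0.          0.          0.          0.        ] [[ 9.98126126e-01  5.56915080e-02 -2.53514002e-02]
 [-5.97103440e-04 -4.05420720e-01 -9.14130014e-01]
 [-6.11872619e-02  9.12432187e-01 -4.04627759e-01]] [-0.53901474  0.04797581  1.02395665] [ 0.60068645 -0.88482208  0.44451263]
{'clock': 0.1, 'joint_pos': array([-9.45392606e-01,  3.85476538e-01,  6.72800278e-03, -4.36722445e-04,
       -1.19400500e+00, -2.58581482e-01]), 'qd': array([-2.27686545e-04, -7.66854145e-04,  3.18366772e-03, -7.72551009e-05,
       -7.97319891e-04, -5.16462433e-04]), 'effort': array([ 1.14255075e-03, -3.93319058e+01,  1.88929349e+01,  4.19800177e+00,
       -2.58468732e-03,  3.89273254e-06]), 'tcp_pos': array([ 0.22393404, -0.58284702,  0.19231919]), 'tool_rot': array([-1.82305251e-01,  9.83241474e-01,  9.71379568e-04, -2.35130603e-04]), 'contact_force': array([ 0.01359077,  0.07371793, -0.29879945]), 'torque': array([-0.0036824 , -0.02429004, -0.05263199]), 'gripper_force': 0.0, 'gripper_width': 0.0856525661995312}
```

View pics/top0.png

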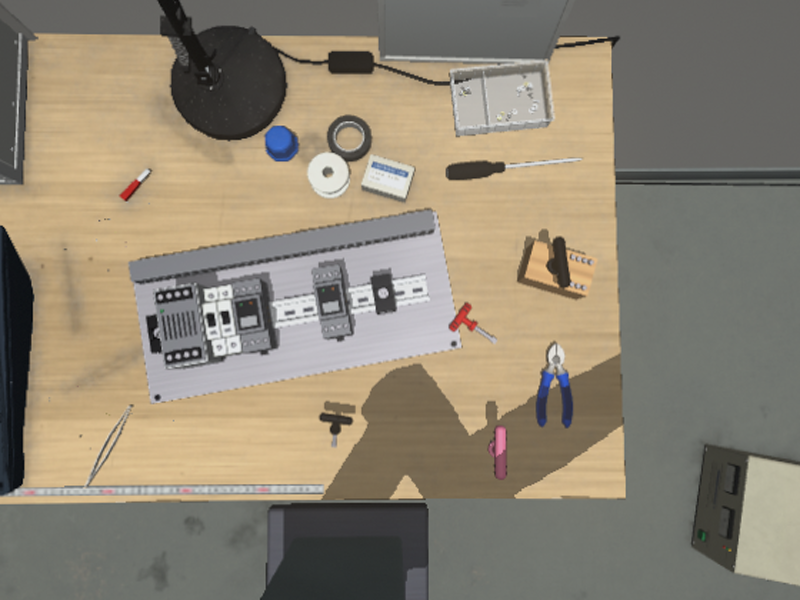

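View pics/side0.png

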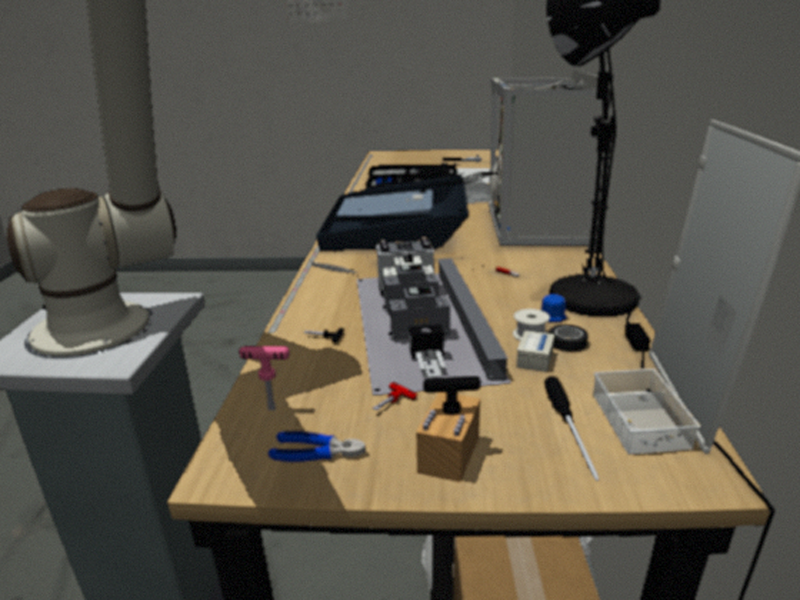

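The top view shows the rail with fixed modules at the left, the loose module near (333,300), and the clamp with its screw near (383,292). The driver in its stand is at (560,262) and the pliers are at (555,385). A smaller black driver, a pink one and a red one are decoys.

```bash
cat > h.py <<'E'
import cv2,numpy as np,pickle
def load(n): return pickle.load(open(n+".pkl","rb"))
def cal(c): return np.array([[c["fx"],0,c["cx"]],[0,c["fy"],c["cy"]],[0,0,1]]),np.array(c["distortion"]),np.array(c["R"]),np.array(c["t"])
def rays(c,uv):
    K,d,R,t=cal(c); n=cv2.undistortPoints(np.asarray(uv,float).reshape(-1,1,2),K,d)[:,0]
    return np.c_[n,np.ones(len(n))]
def plane(c,uv,z):
    K,d,R,t=cal(c); D=rays(c,uv)@R; o=-R.T@t
    return o+D*((z-o[2])/D[:,2])[:,None]
def proj(c,X):
    K,d,R,t=cal(c); return cv2.projectPoints(np.asarray(X,float).reshape(-1,1,3),cv2.Rodrigues(R)[0],t,K,d)[0][:,0]
def cloud(c):
    K,d,R,t=cal(c); h,w=c["z_map"].shape; u,v=np.meshgrid(np.arange(w),np.arange(h))
    P=rays(c,np.c_[u.ravel(),v.ravel()])*c["z_map"].reshape(-1,1)
    W=(P-t)@R; W[c["z_map"].ravel()==0]=np.nan
    return W.reshape(h,w,3)
E
python3 - <<'E'
from h import *
c=load("top");W=cloud(c);im=c["pixels"]
a=cv2.cvtColor(im,cv2.COLOR_RGB2BGR)
L=cv2.resize(a[170:245,210:310],(400,300),interpolation=cv2.INTER_CUBIC)
L=cv2.resize(a[180:230,225:310],(800,470),interpolation=cv2.INTER_CUBIC)
cv2.imwrite("pics/c1.png",L)
cv2.imwrite("pics/c2.png",cv2.resize(a[155:215,355:425],(700,600),interpolation=cv2.INTER_CUBIC))
def box(m,name):
    n,l,s,ce=cv2.connectedComponentsWithStats(m.astype(np.uint8))
    for i in range(1,n):
        if s[i,4]<25: continue
        p=W[l==i]; r=cv2.minAreaRect((p[:,:2]*1000).astype(np.float32))
        print(name,s[i,:5],np.round(r[0],1),np.round(r[1],1),round(r[2],1),"z",np.round(np.nanmedian(p[:,2])*1000,1))
Z=W[...,2]; roi=np.zeros(Z.shape,bool); roi[140:290,85:430]=True
print("bench z",np.nanmedian(Z[300:330,40:80]), "plate",np.nanmedian(Z[240:250,200:230]))
box(roi&(Z>.088)&(Z<.108),"bar")
box(roi&(Z>.070)&(Z<.088),"nose78")
box(roi&(Z>.052)&(Z<.066),"59")
box(roi&(Z>.041)&(Z<.0515),"clamp47")
box(roi&(Z>.030)&(Z<.0405),"duct36")
box(roi&(Z>.012)&(Z<.022),"rail17")
E
```

```text
bench z 0.00019079947877599155 plate 0.002178774669652641
bar [387 165  13  36 298] [ 615.8 -310.1] [63.1 14.8] 6.4 z 97.5
bar [ 107  198   38   60 1514] [538.5 156. ] [98.5 51.7] 10.2 z 90.8
nose78 [220 196  23  28 503] [571.  -24.2] [45. 35.] 9.9 z 79.1
nose78 [ 115  198   71   61 1319] [530.1 110.9] [107. 110.] 79.6 z 79.3
59 [367 168  51  39 983] [ 613.2 -318.2] [84.5 50.9] 73.1 z 57.0
59 [218 185  22  14 219] [603.4 -18.6] [24.1 36. ] 9.2 z 59.5
59 [ 140  194   51   60 1031] [548.6  95. ] [98.7 75.4] 9.1 z 60.1
59 [225 217  21  20 260] [541.1 -29.6] [29.2 36. ] 10.3 z 59.5
clamp47 [365 181  10  16  25] [ 609.8 -275.7] [29.8 13.1] 14.5 z 47.1
clamp47 [259 191  18  28 343] [582.4 -90.1] [48.6 26. ] 9.9 z 47.2
clamp47 [102 221  11  27 183] [529.6 202. ] [47.4 13.9] 9.7 z 46.6
duct36 [  90  146  215   51 3076] [646.8  41.3] [ 27.7 402. ] 10.0 z 36.3
duct36 [185 198   5  32  32] [567.1  60.2] [59.4  1.2] 9.4 z 34.7
duct36 [383 200  25   8  28] [ 584.6 -327.7] [46.1  0.9] 73.4 z 34.4
rail17 [274 192  24   7  82] [ 603.  -123.5] [ 6.4 45.3] 9.8 z 17.4
rail17 [242 199  19   6  61] [591.2 -57.2] [ 6.2 34.8] 9.0 z 17.5
rail17 [187 202  34  12 119] [576.4  34.1] [64.4 20.5] 82.6 z 17.4
rail17 [277 207  24   7  81] [ 574.9 -129. ] [ 6.4 45.2] 9.5 z 17.9
rail17 [244 213  19   7  64] [563.3 -61.7] [ 6.5 35. ] 9.6 z 17.8
rail17 [315 218   9  14  42] [ 547.3 -188.4] [ 9.3 25.9] 63.1 z 13.2
rail17 [190 220  34  12 119] [547.5  26.6] [10.4 62. ] 14.1 z 17.5
rail17 [325 222  11  10  33] [ 542.9 -207.9] [22.9 12. ] 71.7 z 13.8
rail17 [376 241  25  49 517] [ 469.9 -317.2] [45.8 90.7] 88.6 z 15.0
```

View pics/c1.png

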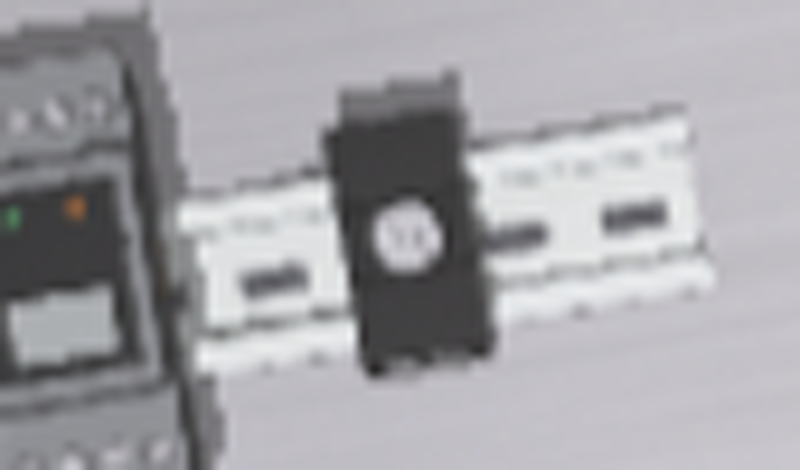

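View pics/c2.png

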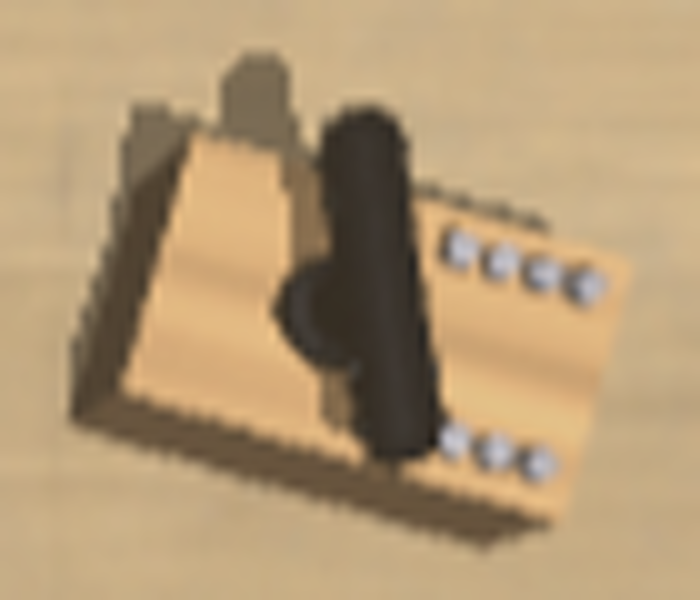

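The zoomed crops show the clamp top with the light screw head at (407,236), but the slot is barely resolved. The driver's bar runs from (365,125) to (400,445), over a stand with two rows of bits.

```bash
cat >> h.py <<'E'
from station import monitor
from scipy.spatial.transform import Rotation as Rn
def go(p,yaw=None):
    s=monitor.sense();R=Rn.from_quat(s["tool_rot"]).as_matrix()
    print("t",s["clock"],"tcp",np.round(s["tcp_pos"],4),"yaw",np.degrees(np.arctan2(R[1,0],R[0,0]))%360,"tool-frame shift mm",np.round(R.T@(np.array(p)-s["tcp_pos"])*1000,1),"F",np.round(s["contact_force"],1))
    if yaw is not None:
        d=np.radians(yaw);T=np.array([[np.cos(d),np.sin(d),0],[np.sin(d),-np.cos(d),0],[0,0,-1]])
        print("turn",np.round(Rn.from_matrix(R.T@T).as_rotvec(degrees=True),1),"shift in turned frame mm",np.round(T.T@(np.array(p)-s["tcp_pos"])*1000,1))
E
python3 - <<'E'
from h import *
c=load("top");W=cloud(c);g=c["pixels"].astype(int).sum(2)//3
ct=proj(c,[.5824,-.0901,.047])[0];print(ct)
u,v=np.round(ct).astype(int)
print(g[v-7:v+8,u-7:u+8]);print(np.round(W[v-7:v+8,u-7:u+8,2]*1000).astype(int))
c2=load("side");W2=cloud(c2);g2=c2["pixels"].astype(int).sum(2)//3
u,v=np.round(proj(c2,[.5824,-.0901,.047])[0]).astype(int)
print(g2[v-5:v+6,u-9:u+10])
a=np.radians(9.9);ex=np.array([np.cos(a),np.sin(a)]);ey=np.array([-ex[1],ex[0]])
for n,p in dict(clamp=(582.4,-90.1),mod=(571,-24.2),a=(603.4,-18.6),b=(541.1,-29.6)).items():print(n,np.array(p)@ex,np.array(p)@ey)
Z=W[...,2];m=(Z>.07)&(Z<.1);q=W[m][:,:2]*1000;yy=np.sort(q@ey);yy=yy[(yy>30)&(yy<60)];print("fixed y' min",yy[:8], "bar axis",)
go([.589,-.1285,.1],280)
E
```

```text
[267.88099091 204.35653305]
[[ 62  63  64  63  64  63  64  63  64  64  65  65  82 158 229]
 [ 63  63  64  63  64  64  64  64  64  64  65  64  72 120 202]
 [ 64  64  64  64  64  65  65  64  67  65  65  60  62  86 140]
 [ 64  64  65  66  64  64  59  58  60  60  59  59  61  81 138]
 [ 59  57  58  61  60  68 105 124 117  56  59  61  63  83 154]
 [ 58  55  55  67 111 158 175 184 180 146  63  59  63  75 135]
 [ 59  61  61  90 173 186 203 202 202 191  95  57  63  70 103]
 [ 75  62  64 105 200 189 187 199 177 197 159  56  64  67  89]
 [107  62  66 105 202 203 179 197 163 202 189  58  65  66  79]
 [120  62  64  87 177 201 194 201 187 182 160  59  66  64  70]
 [146  64  62  66 122 189 202 203 197 144  98  58  62  58  71]
 [193  64  64  61  78 134 155 155 145  97  58  59  62  61  74]
 [213  59  57  57  62  64  74  74  64  60  62  63  65  65  74]
 [214  78  58  58  61  62  64  65  64  64  64  64  65  65  70]
 [217 108  64  63  64  64  64  64  64  64  65  65  66  65  68]]
[[                  46                   48                   45
                    47                   50 -9223372036854775
[... 5266 characters left out ...]
0 23 24 23 24 15 10 14  6  6 12  7  1]
 [10  6  8  8  3  5  9  6  6 10 12  0  5  6  6  6  0  9 12]
 [ 9  5  5 10 12  1  9  1  4  2  1  8  8 11 11  4  4  8  2]]
clamp 558.2368596173656 -188.88985828927326
mod 558.3367410076141 -122.01116195248838
a 591.2170861365935 -122.06505257507452
b 527.9535550140776 -122.19007221536982
fixed y' min [30.06739359 30.13588833 30.15891804 30.25518179 30.2577494  30.29787498
 30.30908623 30.33255416] bar axis
t 0.1 tcp [ 0.2239 -0.5828  0.1923] yaw 201.00814283586493 tool-frame shift mm [-503.7  293.1   92.8] F [ 0.   0.1 -0.3]
turn [  0.1   0.1 -79. ] shift in turned frame mm [-384.1 -438.4   92.3]<stdin>:5: RuntimeWarning: invalid value encountered in cast
```

Request:
{"api": "apply_moves", "payload": {
  "plan": [
    [[0,0,0,0,0,-9.9],[0,0,0,0,0,-9.9],[0,0,0,0,0,-9.9],[0,0,0,0,0,-9.9],[0,0,0,0,0,-9.9],[0,0,0,0,0,-9.9],[0,0,0,0,0,-9.8],[0,0,0,0,0,-9.8],[-0.032,-0.0365,0,0,0,0],[-0.032,-0.0365,0,0,0,0],[-0.032,-0.0365,0,0,0,0],[-0.032,-0.0365,0,0,0,0]]
  ],
  "gripper": 0
}}

```text
clock: 1.6
tcp_pos: [0.3463, -0.4305, 0.1929]
tool_rot: [0.766, -0.643, -0.0, -0.0]
contact_force: [0.6, -0.5, -0.5]
gripper_width: -0.0001
gripper_force: 0.0
```

Request:
{"api": "apply_moves", "payload": {
  "plan": [
    [[-0.032,-0.0365,0,0,0,0],[-0.032,-0.0365,0,0,0,0],[-0.032,-0.0365,0,0,0,0],[-0.032,-0.0365,0,0,0,0],[-0.032,-0.0365,0,0,0,0],[-0.032,-0.0365,0.02,0,0,0],[-0.032,-0.0365,0.03,0,0,0],[-0.032,-0.0365,0.04,0,0,0],[0,0,0,0,0,0]]
  ]
}}

```text
clock: 2.72
tcp_pos: [0.5873, -0.1266, 0.0989]
tool_rot: [0.767, -0.641, -0.003, 0.002]
contact_force: [0.5, -0.6, 0.2]
gripper_width: -0.0001
gripper_force: 0.0
```

```bash
python3 -c "
from h import *
go([.589,-.1285,.028],279.9)"
```

```text
t 2.725 tcp [ 0.5873 -0.1266  0.0989] yaw 280.19755359259756 tool-frame shift mm [ 2.3 -1.9 70.9] F [ 0.5 -0.6  0.2]
turn [0.5 0.1 0.3] shift in turned frame mm [ 2.1 -1.3 70.9]
```

Request:
{"api": "apply_moves", "payload": {
  "plan": [
    [[0.003,-0.001,0.03,0,0,0],[0,0,0.03,0,0,0],[0,0,0.01,0,0,0],[0,0,0,0,0,0],[-0.01,0,0,0,0,0],[-0.01,0,0,0,0,0],[-0.01,0,0,0,0,0],[-0.01,0,0,0,0,0],[-0.01,0,0,0,0,0],[-0.01,0,0,0,0,0],[0,0,0,0,0,0]]
  ]
}}

```text
clock: 4.1
tcp_pos: [0.5795, -0.0722, 0.0336]
tool_rot: [0.767, -0.642, -0.0, 0.0]
contact_force: [-0.1, 0.4, 0.9]
gripper_width: 0.0
gripper_force: 0.0
```

Request:
{"api": "apply_moves", "payload": {
  "plan": [
    [[-0.01,0,0,0,0,0],[-0.01,0,0,0,0,0],[-0.01,0,0,0,0,0],[-0.01,0,0,0,0,0],[0,0,0,0,0,0]]
  ]
}}

```text
clock: 4.72
tcp_pos: [0.5738, -0.041, 0.0348]
tool_rot: [0.767, -0.642, 0.004, 0.004]
contact_force: [6.5, -31.9, -1.0]
gripper_width: 0.0001
gripper_force: 16.0
```

```bash
python3 - <<'E'
from h import *
from station import capture
c=capture("top");pickle.dump(c,open("top1.pkl","wb"))
go([.589,-.1285,.028],279.9)
W=cloud(c);a=np.radians(9.9);ey=np.array([-np.sin(a),np.cos(a)]);ex=np.array([ey[1],-ey[0]])
X=W[...,:2]@ex*1000;Y=W[...,:2]@ey*1000;Z=W[...,2]*1000
for lo,hi in((70,86),(52,66)):
    m=(Z>lo)&(Z<hi)&(abs(X-558)<48)&(Y>-180)&(Y<20)
    h,_=np.histogram(Y[m],np.arange(-180,21,3));print(lo,[f"{int(y)}:{k}" for y,k in zip(np.arange(-180,20,3),h)])
E
```

```text
t 4.775 tcp [ 0.5738 -0.0411  0.0348] yaw 280.09260872956725 tool-frame shift mm [88.6  0.4  7.7] F [  6.6 -32.2  -0.5]
turn [ 0.1 -0.6  0.2] shift in turned frame mm [88.7  0.1  6.8]
70 ['-180:0', '-177:0', '-174:0', '-171:0', '-168:0', '-165:0', '-162:0', '-159:0', '-156:0', '-153:0', '-150:0', '-147:0', '-144:0', '-141:0', '-138:0', '-135:0', '-132:0', '-129:0', '-126:0', '-123:0', '-120:0', '-117:0', '-114:0', '-111:0', '-108:0', '-105:0', '-102:1', '-99:2', '-96:1', '-93:0', '-90:0', '-87:0', '-84:0', '-81:0', '-78:0', '-75:0', '-72:0', '-69:0', '-66:0', '-63:0', '-60:0', '-57:0', '-54:0', '-51:0', '-48:0', '-45:0', '-42:0', '-39:6', '-36:9', '-33:7', '-30:5', '-27:8', '-24:8', '-21:4', '-18:8', '-15:6', '-12:5', '-9:6', '-6:7', '-3:6', '0:3', '3:7', '6:5', '9:4', '12:5', '15:5']
52 ['-180:0', '-177:0', '-174:0', '-171:0', '-168:0', '-165:0', '-162:0', '-159:0', '-156:0', '-153:0', '-150:0', '-147:0', '-144:0', '-141:0', '-138:0', '-135:0', '-132:0', '-129:0', '-126:0', '-123:0', '-120:12', '-117:21', '-114:20', '-111:20', '-108:21', '-105:22', '-102:21', '-99:12', '-96:0', '-93:0', '-90:0', '-87:0', '-84:0', '-81:0', '-78:0', '-75:0', '-72:0', '-69:0', '-66:0', '-63:0', '-60:0', '-57:0', '-54:0', '-51:0', '-48:0', '-45:0', '-42:0', '-39:25', '-36:24', '-33:19', '-30:23', '-27:20', '-24:24', '-21:19', '-18:20', '-15:21', '-12:23', '-9:22', '-6:22', '-3:23', '0:20', '3:17', '6:23', '9:17', '12:22', '15:20']
```

```bash
python3 - <<'E'
from h import *
from station import capture
a=load("top1")["pixels"][150:270,180:320]; s=capture("side")["pixels"][150:290,200:400]
L=np.hstack([cv2.resize(a,(400,343)),cv2.resize(s,(400,343))])
L=np.hstack([cv2.resize(a,(400,400),interpolation=cv2.INTER_CUBIC),cv2.resize(s,(400,400),interpolation=cv2.INTER_CUBIC)])
cv2.imwrite("pics/p1.png",cv2.cvtColor(L,cv2.COLOR_RGB2BGR))
E
```

```text
(no output)
```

View pics/p1.png

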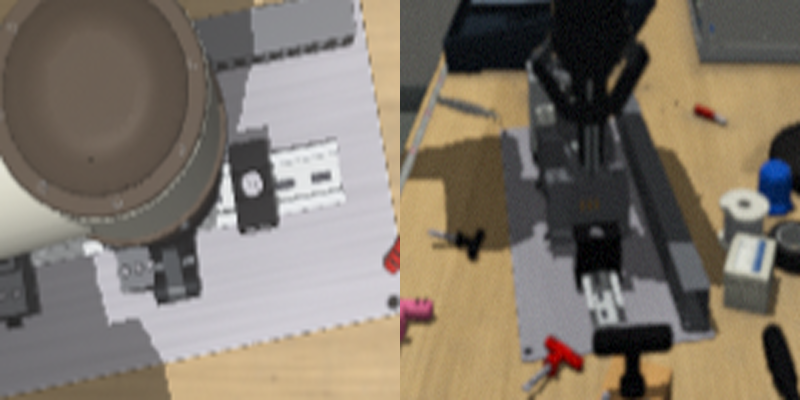

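The clamp hasn't moved: in the crop its screw is still at (252,185). The fingers somehow ended up on the module side of it. I'll project the TCP into both views to see where they really are.

```bash
python3 - <<'E'
from h import *
from station import capture
c=capture("side");pickle.dump(c,open("side1.pkl","wb"))
P=[[.5738,-.0411,.0348],[.5738,-.0411,.085],[.5824,-.0901,.047],[.568,-.017,.078]]
p=proj(c,P);print((p-[200,150])*[2,400/140]+[400,0]);
W=cloud(c)
for q in p: 
    u,v=np.round(q).astype(int);print(np.nanmedian(W[v-1:v+2,u-1:u+2].reshape(-1,3),0))
s=monitor.sense();print(s["joint_pos"],s["effort"],s["torque"],s["contact_force"])
t=load("top1");W=cloud(t);Z=W[...,2];m=(Z>.042)&(Z<.0515);m[:, :250]=0;m[:,290:]=0;m[:180]=0;m[240:]=0
print(cv2.minAreaRect((W[m][:,:2]*1000).astype(np.float32)))
E
```

```text
[[590.52818321 213.17562704]
 [589.95949354 152.71787682]
 [597.47304712 227.61308954]
 [585.3352198  148.81000838]]
[ 0.57306235 -0.03721429  0.03232712]
[ 0.57419926 -0.05048402  0.09015787]
[ 0.58280213 -0.08398571  0.04377295]
[ 0.56998195 -0.05076859  0.09187169]
[ 0.21554797  0.46161398 -0.32107191  0.01345619 -0.7893815  -0.04948398] [ 1.77674139e+01 -3.92546225e+01  1.48268732e+01 -3.23863171e+00
  1.05584795e-01  1.37758796e-02] [-9.18782364 -1.95330187  0.0237683 ] [  7.05795295 -31.99006468  -1.85082583]
((582.7232666015625, -90.06399536132812), (48.13589096069336, 25.91701316833496), 9.796516418457031)
```

Request:
{"api": "apply_moves", "payload": {
  "plan": [
    [[0.02,0,0,0,0,0],[0,0,0,0,0,0],[0,0,0,0,0,0]]
  ]
}}

```text
clock: 5.25
tcp_pos: [0.576, -0.0527, 0.0335]
tool_rot: [0.766, -0.643, -0.0, -0.0]
contact_force: [0.0, -0.6, 1.0]
gripper_width: -0.0
gripper_force: 0.0
```

```bash
cat > lk.py <<'E'
from h import *
from station import capture
import sys
go([.589,-.1285,.028],279.9)
a=np.radians(9.9);ey=np.array([-np.sin(a),np.cos(a)]);ex=np.array([ey[1],-ey[0]])
print("plate xy",monitor.sense()["tcp_pos"][:2]@np.c_[ex,ey]*1000)
c=capture("top");W=cloud(c)
X=W[...,:2]@ex*1000;Y=W[...,:2]@ey*1000;Z=W[...,2]*1000
for lo,hi in((70,84),(53,66),(43,51)):
    m=((Z>lo)&(Z<hi)&(abs(X-558)<48)&(Y>-215)&(Y<20)).astype(np.uint8)
    n,l,s,_=cv2.connectedComponentsWithStats(m)
    for i in range(1,n):
        if s[i,4]>30:
            r=cv2.minAreaRect(np.c_[X[l==i],Y[l==i]].astype(np.float32));print(lo,"Y",np.percentile(Y[l==i],[1,99]).round(1),"X",np.percentile(X[l==i],[1,99]).round(1),round(r[2],1))
E
python3 lk.py; python3 - <<'E'
from h import *
from station import capture
a=capture("top")["pixels"][150:270,180:320]; s=capture("side")["pixels"][170:270,230:370]
L=np.hstack([cv2.resize(x,(400,400),interpolation=cv2.INTER_CUBIC) for x in(a,np.clip(s.astype(int)*2,0,255).astype(np.uint8))])
cv2.imwrite("pics/p2.png",cv2.cvtColor(L,cv2.COLOR_RGB2BGR))
E
```

```text
t 5.25 tcp [ 0.576  -0.0527  0.0335] yaw 280.02723017292817 tool-frame shift mm [76.9  0.4  5.5] F [ 0.  -0.6  1. ]
turn [-0.   0.   0.1] shift in turned frame mm [76.9  0.3  5.5]
plate xy [ 558.40423802 -150.9075738 ]
70 Y [-37.2  18.9] X [534. 543.] 0.8
53 Y [-133.9 -104.5] X [513.5 536. ] 0.6
53 Y [-37.8  19.4] X [511.6 539.9] 89.9
43 Y [-201.9 -176.6] X [534.8 580. ] 80.0
```

View pics/p2.png

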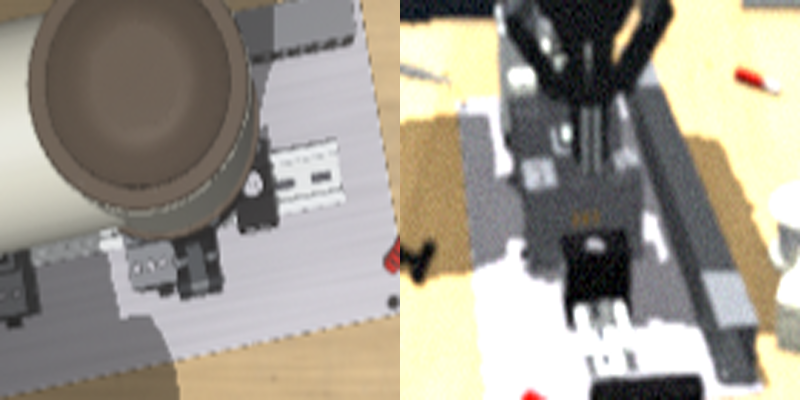

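The picture contradicts the stated TCP. The fingertips end around (592,168), above the module face, and that face is fully visible where the fingers should cover it. I'll measure the real fingertip height from depth.

```bash
python3 - <<'E'
from h import *
from station import capture
c=capture("side");W=np.nanmedian([cloud(c)]+[cloud(capture("side")) for _ in range(7)],0)
a=np.radians(9.9);ey=np.array([-np.sin(a),np.cos(a)]);ex=np.array([ey[1],-ey[0]])
X=W[...,:2]@ex*1000;Y=W[...,:2]@ey*1000;Z=W[...,2]*1000
u0,v0=np.round(proj(c,[.576,-.0527,.0335])[0]).astype(int);print(u0,v0)
for v in range(v0-50,v0+16,2): print(v,[f"{X[v,u]:.0f},{Y[v,u]:.0f},{Z[v,u]:.0f}" for u in (u0-5,u0-2,u0,u0+2,u0+5)],c["pixels"][v,u0].tolist())
E
```

```text
296 228
178 ['547,-167,153', '553,-168,153', '558,-161,150', '562,-160,150', '567,-167,152'] [10, 11, 11]
180 ['547,-167,149', '553,-168,149', '558,-160,146', '562,-160,145', '567,-167,147'] [29, 29, 31]
182 ['547,-167,145', '553,-166,144', '587,38,68', '563,-154,139', '567,-167,143'] [55, 58, 57]
184 ['547,-166,140', '553,-167,140', '586,37,63', '563,-156,135', '567,-166,139'] [48, 51, 52]
186 ['547,-166,135', '553,-165,135', '579,-14,77', '562,-159,132', '567,-165,134'] [39, 40, 42]
188 ['547,-162,130', '553,-162,129', '577,-28,77', '562,-162,129', '568,-162,128'] [33, 30, 33]
190 ['547,-162,125', '553,-161,125', '561,-138,115', '562,-162,124', '568,-161,124'] [24, 20, 24]
192 ['547,-161,121', '553,-163,121', '576,-36,70', '562,-162,120', '568,-162,120'] [14, 14, 13]
194 ['547,-162,116', '553,-164,117', '560,-142,108', '562,-161,115', '567,-164,116'] [11, 12, 12]
196 ['547,-161,112', '553,-161,111', '558,-155,108', '562,-156,109', '568,-162,111'] [19, 21, 19]
198 ['547,-157,106', '553,-160,106', '557,-161,107', '562,-161,106', '568,-158,104'] [39, 42, 40]
200 ['548,-156,101', '553,
[... 1314 characters left out ...]
, '554,-178,46', '558,-179,46', '565,-179,46'] [23, 25, 25]
230 ['543,-184,45', '549,-187,46', '553,-183,44', '557,-185,44', '564,-180,41'] [86, 82, 91]
232 ['541,-196,47', '547,-196,46', '551,-196,46', '555,-198,46', '561,-198,46'] [50, 50, 56]
234 ['541,-200,44', '547,-200,43', '551,-199,43', '555,-200,43', '561,-200,42'] [10, 5, 8]
236 ['540,-200,40', '547,-199,38', '551,-199,38', '555,-200,38', '561,-199,37'] [10, 9, 5]
238 ['540,-200,35', '547,-199,34', '551,-201,34', '555,-200,33', '561,-201,33'] [12, 10, 13]
240 ['540,-200,30', '547,-200,30', '551,-200,29', '555,-200,29', '561,-200,28'] [5, 7, 7]
242 ['540,-200,25', '546,-200,25', '551,-199,24', '555,-201,25', '561,-200,24'] [4, 8, 7]
```

The real fingertips are at z≈73 mm while the reported TCP z is 33.5 mm, so they sit about 40 mm higher than reported. That explains how they passed over the clamp and only tipped the module's nose. I'll use the camera-based offset: go back over the clamp, lower, then check before pushing.

Request:
{"api": "apply_moves", "payload": {
  "plan": [
    [[0.025,0,0,0,0,0],[0.025,0,0,0,0,0],[0.028,0,0,0,0,0],[0,0,0,0,0,0],[0,0,0.01,0,0,0],[0,0,0.01,0,0,0],[0,0,0.01,0,0,0],[0,0,0.006,0,0,0],[0,0,0,0,0,0]]
  ]
}}

```text
clock: 6.92
tcp_pos: [0.5892, -0.1299, -0.0032]
tool_rot: [0.766, -0.643, -0.001, 0.0]
contact_force: [0.4, -0.5, 1.0]
gripper_width: 0.0004
gripper_force: 0.0
```

```bash
cat > tip.py <<'E'
from h import *
from station import capture
c=capture("side");W=np.nanmedian([cloud(c)]+[cloud(capture("side")) for _ in range(4)],0)
a=np.radians(9.9);ey=np.array([-np.sin(a),np.cos(a)]);ex=np.array([ey[1],-ey[0]])
X=W[...,:2]@ex*1000;Y=W[...,:2]@ey*1000;Z=W[...,2]*1000
t=monitor.sense()["tcp_pos"];q=t[:2]@np.c_[ex,ey]*1000
m=(abs(X-q[0])<14)&(abs(Y-q[1])<14)&(Z>25);print("tcp",t.round(4),"plate",q.round(1),"tip z",np.percentile(Z[m],[0,1,3]),"front Y",np.percentile(Y[m],[2,50]),"X",np.percentile(X[m],[2,98]))
E
python3 tip.py; python3 lk.py
```

```text
tcp [ 0.59   -0.1302 -0.002 ] plate [ 558.8 -229.7] tip z [35.94580964 38.26423431 41.69890102] front Y [-242.62827582 -239.22510364] X [545.32345445 572.44765415]
t 7.175 tcp [ 0.59   -0.1302 -0.002 ] yaw 280.0150444582856 tool-frame shift mm [ -1.8   0.7 -30. ] F [ 0.3  0.7 -0.6]
turn [-0.1 -0.   0.1] shift in turned frame mm [ -1.8   0.7 -30. ]
plate xy [ 558.84996496 -229.65261348]
70 Y [-139.4 -105.1] X [535.9 558.2] 89.5
53 Y [-140.  -104.4] X [513.5 537.4] 0.3
43 Y [-201.4 -176.2] X [534.6 552.9] 81.5
```

Request:
{"api": "apply_moves", "payload": {
  "plan": [
    [[0,0,0.005,0,0,0],[0,0,0,0,0,0],[-0.01,0,0,0,0,0],[-0.008,0,0,0,0,0],[-0.008,0,0,0,0,0],[-0.008,0,0,0,0,0],[-0.008,0,0,0,0,0],[0,0,0,0,0,0]]
  ]
}}

```text
clock: 8.22
tcp_pos: [0.5822, -0.0882, -0.0074]
tool_rot: [0.766, -0.642, -0.0, -0.0]
contact_force: [-0.1, 0.2, -0.5]
gripper_width: -0.0002
gripper_force: 0.3
```

```bash
python3 lk.py
```

```text
t 8.225 tcp [ 0.5822 -0.0882 -0.0074] yaw 280.0575607767012 tool-frame shift mm [ 40.8   0.4 -35.4] F [-0.1  0.2 -0.5]
turn [0.  0.  0.2] shift in turned frame mm [ 40.8   0.3 -35.4]
plate xy [ 558.40936308 -187.01482018]
70 Y [-139.3 -105.4] X [535.9 544.3] 87.2
70 Y [-36.7   1.5] X [533.9 544.8] 0.3
53 Y [-139.9 -104.7] X [513.5 536.4] 0.6
53 Y [-37.7  10.5] X [511.8 542.7] 0.1
```

Request:
{"api": "apply_moves", "payload": {
  "plan": [
    [[-0.008,0,0,0,0,0],[-0.008,0,0,0,0,0],[-0.008,0,0,0,0,0],[-0.008,0,0,0,0,0],[-0.008,0,0,0,0,0],[-0.008,0,0,0,0,0],[-0.008,0,0,0,0,0],[-0.008,0,0,0,0,0],[0,0,0,0,0,0]]
  ]
}}

```text
clock: 9.4
tcp_pos: [0.5713, -0.0256, -0.0074]
tool_rot: [0.766, -0.643, 0.0, -0.0]
contact_force: [0.4, -2.5, -1.6]
gripper_width: -0.0003
gripper_force: 1.2
```

```bash
python3 lk.py
```

```text
t 9.4 tcp [ 0.5713 -0.0256 -0.0074] yaw 280.03199364107013 tool-frame shift mm [104.4   0.5 -35.4] F [ 0.4 -2.5 -1.6]
turn [-0.  -0.   0.1] shift in turned frame mm [104.4   0.2 -35.4]
plate xy [ 558.37903953 -123.46682751]
53 Y [-87.3 -51.7] X [511.7 535.8] 0.1
53 Y [-37.7  19.4] X [511.8 534.4] 0.6
```

Request:
{"api": "apply_moves", "payload": {
  "plan": [
    [[-0.006,0,0,0,0,0],[-0.004,0,0,0,0,0],[-0.003,0,0,0,0,0],[-0.002,0,0,0,0,0],[0,0,0,0,0,0],[0,0,0,0,0,0]]
  ]
}}

```text
clock: 10.2
tcp_pos: [0.5689, -0.0123, -0.0074]
tool_rot: [0.766, -0.643, 0.0, 0.0]
contact_force: [2.8, -8.7, -1.9]
gripper_width: 0.0002
gripper_force: 4.2
```

```bash
python3 lk.py
```

```text
t 10.2 tcp [ 0.5689 -0.0123 -0.0074] yaw 279.9973794640033 tool-frame shift mm [117.9   0.4 -35.2] F [ 2.8 -8.7 -1.9]
turn [ 0.  -0.1  0.1] shift in turned frame mm [117.9   0.2 -35.4]
plate xy [ 558.30846925 -109.95243253]
53 Y [-73.3  18.9] X [511.7 534.3] 0.1
```

Request:
{"api": "apply_moves", "payload": {
  "plan": [
    [[-0.002,0,0,0,0,0],[-0.002,0,0,0,0,0],[0,0,0,0,0,0],[0,0,0,0,0,0]]
  ]
}}

```text
clock: 10.75
tcp_pos: [0.5688, -0.0123, -0.0073]
tool_rot: [0.766, -0.643, 0.002, 0.002]
contact_force: [7.9, -24.5, -4.1]
gripper_width: -0.0001
gripper_force: 12.6
```

Request:
{"api": "apply_moves", "payload": {
  "plan": [
    [[0.01,0,0,0,0,0],[0.015,0,0,0,0,0],[0.015,0,0,0,0,0],[0.02,0,0,0,0,0],[0.01,0,-0.03,0,0,0],[0.03,0,-0.05,0,0,0],[0.04,0,-0.02,0,0,0],[0.04,0,0,0,0,0],[0.04,0,0,0,0,0],[0,0,0,0,0,0]]
  ],
  "gripper": 0.05
}}

```text
clock: 12.0
tcp_pos: [0.606, -0.2268, 0.0921]
tool_rot: [0.765, -0.644, -0.0, 0.0]
contact_force: [-0.4, 0.5, 0.7]
gripper_width: 0.0499
gripper_force: 0.0
```

```bash
python3 lk.py; python3 - <<'E'
from h import *
from station import capture
fr=[capture("top") for _ in range(24)]
W=np.nanmedian([cloud(c) for c in fr],0);g=np.mean([c["pixels"] for c in fr],0).astype(np.float32)
pickle.dump((fr[0],W,g),open("avg.pkl","wb"))
c=fr[0];a=np.radians(9.9);ey=np.array([-np.sin(a),np.cos(a)]);ex=np.array([ey[1],-ey[0]])
p=np.r_[ex*.5583-ey*.0862*1,0.046];p[:2]=ex*.5583+ey*(-.0862)
u,v=np.round(proj(c,p)[0]).astype(int);print(u,v,p)
print(g[v-7:v+8,u-7:u+8].mean(2).astype(int));print(np.round(W[v-7:v+8,u-7:u+8,2]*1000).astype(int))
L=cv2.resize(cv2.cvtColor(g[v-9:v+10,u-9:u+10].astype(np.uint8),cv2.COLOR_RGB2BGR),(570,570),interpolation=cv2.INTER_CUBIC)
cv2.imwrite("pics/s1.png",L)
E
```

```text
t 12.0 tcp [ 0.606  -0.2268  0.0921] yaw 279.78306314442534 tool-frame shift mm [-99.8   0.   64.1] F [-0.4  0.5  0.7]
turn [ 0.   0.  -0.1] shift in turned frame mm [-99.8  -0.2  64.1]
plate xy [ 557.94254375 -327.65456127]
70 Y [-34.7  19.6] X [534.1 580.2] 89.9
53 Y [-43.2  18.9] X [583.1 602.7] 2.3
53 Y [-9.7 19.4] X [513.6 534.1] 0.7
213 214 [0.56480683 0.01107159 0.046     ]
[[168 168 169 169 169 170 170 170 171 171 172 172 172 171 171]
 [168 168 169 169 169 170 170 170 171 171 172 172 171 171 171]
 [168 168 169 169 170 170 170 171 171 171 172 172 171 171 171]
 [168 168 169 169 169 170 170 171 171 171 172 171 171 171 171]
 [168 168 169 169 170 170 170 171 171 171 172 171 171 171 171]
 [168 169 169 169 170 170 170 171 171 171 172 171 171 171 171]
 [168 169 169 169 170 170 170 171 171 172 172 171 171 171 171]
 [168 169 169 170 170 170 171 171 171 172 171 171 171 171 170]
 [168 169 169 170 170 170 171 171 171 172 171 171 171 171 170]
 [169 169 169 170 170 170 171 171 171 172 171 171 171 171 170]
 [169 169 169 170 170 170 171 171 171 171 171 171 171 170 170]
 [169 169 169 170 170 1
[... 475 characters left out ...]
9 539]
 [539 539 539 539 539 540 540 540 540 540 540 540 540 540 539]
 [540 540 540 540 540 540 540 541 541 541 541 541 540 540 540]
 [541 540 540 541 541 541 541 541 541 541 541 541 541 541 541]
 [541 541 541 542 541 542 542 542 542 542 542 542 541 541 541]
 [541 542 542 542 542 543 542 542 543 543 543 542 542 542 542]
 [542 542 543 543 543 543 543 543 543 543 543 543 543 543 543]
 [543 543 543 543 543 543 544 544 544 544 544 544 543 543 543]
 [543 544 544 544 544 544 545 544 545 544 545 544 544 544 544]
 [545 545 544 545 545 545 545 545 545 545 545 545 544 544 544]
 [545 545 545 545 545 545 546 546 546 545 546 545 545 545 545]
 [546 546 546 546 546 546 546 546 547 546 546 546 546 546 545]]
```

Request:
{"api": "apply_moves", "payload": {
  "plan": [
    [[0,0,0,0,0,10.4],[0,0,0,0,0,10.4],[0,0,0,0,0,10.4],[0,0,0,0,0,10.4],[0,0,0,0,0,10.4],[0,0,0,0,0,10.4],[0,0,0,0,0,10.4],[0,0,0,0,0,10.4],[0,0,0,0,0,10.2],[0,-0.04,0,0,0,0],[0,-0.044,0,0,0,0],[0,0,0,0,0,0]]
  ],
  "gripper": 0.05
}}

```text
clock: 14.75
tcp_pos: [0.6156, -0.3098, 0.0919]
tool_rot: [-0.056, 0.998, -0.0, -0.0]
contact_force: [-0.0, 0.3, -0.3]
gripper_width: 0.0498
gripper_force: 0.0
```

```bash
python3 - <<'E'
from h import *
from station import capture
go([.6158,-.3101,.0315],186.4)
c=capture("top");W=cloud(c);print(W[200:235:6,225:245:4,2].round(3))
s=capture("side")
L=np.hstack([cv2.resize(x,(400,400)) for x in(c["pixels"],s["pixels"][150:330,220:400])])
cv2.imwrite("pics/p3.png",cv2.cvtColor(L,cv2.COLOR_RGB2BGR))
E
```

```text
t 14.75 tcp [ 0.6156 -0.3098  0.0919] yaw 186.40748724771413 tool-frame shift mm [-0.2 -0.3 60.4] F [-0.   0.3 -0.3]
turn [-0. -0.  0.] shift in turned frame mm [-0.2 -0.3 60.4]
[[0.002 0.001 0.002 0.004 0.003]
 [0.02  0.017 0.016 0.004 0.003]
 [0.002 0.003 0.005 0.007 0.005]
 [0.006 0.007 0.017 0.019 0.022]
 [0.006 0.003 0.001 0.002 0.001]
 [0.003 0.001 0.004 0.002 0.002]]
```

View pics/p3.png

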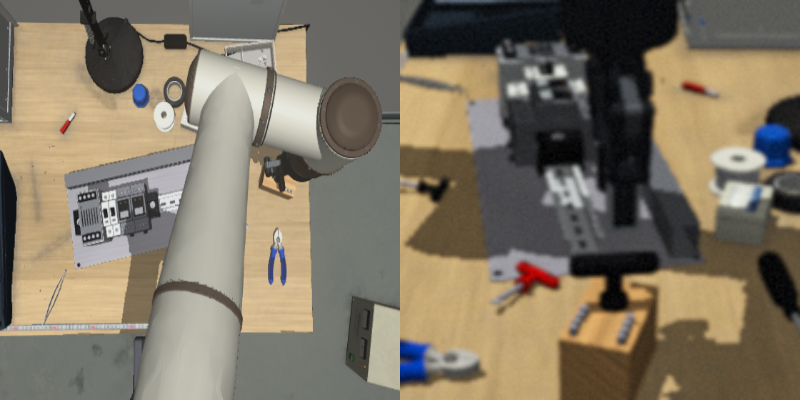

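The top view now shows the clamp clear of the arm and against the modules, near (152,207). The gripper is above the driver bar. Next I'll average frames to find the slot angle and check the gaps.

```bash
python3 - <<'E'
from h import *
from station import capture
fr=[capture("top") for _ in range(20)]
W=np.nanmean([cloud(c) for c in fr],0);g=np.mean([c["pixels"] for c in fr],0).astype(np.float32)
c=fr[0];pickle.dump((c,W,g),open("avg.pkl","wb"))
a=np.radians(9.9);ey=np.array([-np.sin(a),np.cos(a)]);ex=np.array([ey[1],-ey[0]])
X=W[...,:2]@ex*1000;Y=W[...,:2]@ey*1000;Z=W[...,2]*1000
for lo,hi in((70,84),(55,64),(45,50)):
    m=(Z>lo)&(Z<hi)&(abs(X-558)<48)&(Y>-130)&(Y<-20);print(lo,np.percentile(Y[m],[0,1,99,100]),np.percentile(X[m],[1,99]))
p=np.r_[ex*.5583-ey*.0862,0.045]
print(p,proj(c,p));u,v=np.round(proj(c,p)[0]).astype(int)
print(g[v-6:v+7,u-6:u+7].mean(2).astype(int));print(np.round(Z[v-6:v+7,u-6:u+7],1))
L=cv2.resize(cv2.cvtColor(g[v-9:v+10,u-9:u+10].astype(np.uint8),cv2.COLOR_RGB2BGR),(570,570),interpolation=cv2.INTER_CUBIC)
cv2.imwrite("pics/s1.png",L)
E
```

```text
70 [-73.44494293 -73.33638247 -20.70851557 -20.09974529] [534.31443746 580.11486285]
55 [-73.96063435 -73.86231011 -20.55217214 -20.00172085] [511.89207624 602.61161038]
45 [-99.94033922 -99.72063015 -49.47049189 -24.22762048] [511.59217867 582.18985196]
[0.56480683 0.01107159 0.045     ] [[212.95039014 214.0792718 ]]
[[ 54  54  55  55  55  55  56  56  56  57  57  57  47]
 [ 54  55  55  55  55  56  57  56  55  51  49  51  48]
 [ 55  55  54  51  49  49  50  49  50  50  45  48  50]
 [ 49  50  47  47  56 105 150 145 112  65  49  53  55]
 [ 47  49  48  81 124 173 198 194 168 100  49  53  54]
 [ 52  53  71 141 180 198 195 183 193 158  80  54  53]
 [ 52  52  83 167 194 184 195 186 198 184  91  54  55]
 [ 52  52  73 151 195 182 183 200 199 184  86  53  56]
 [ 53  53  57 120 198 191 168 199 197 169  74  52  57]
 [ 49  54  51  82 160 183 180 178 165 118  51  46  49]
 [ 45  57  56  47  83 128 140 116  98  59  52  50  48]
 [ 44  49  52  47  49  49  50  51  52  54  56  56  55]
 [ 42  41  46  53  54  54  53  54  54  55  55  55  55]]
[[47.3 47.6 47.1 47.  47.2 47.1 47.1 47.1 47.1 47.9 48.1 47.6 48.2]
 [47.5 47.2 46.4 47.7 47.3 48.1 47.2 47.7 46.4 46.9 46.5 46.8 47.3]
 [47.  47.7 47.  46.8 46.6 46.  43.  39.4 39.1 38.9 46.9 47.5 47.3]
 [46.9 47.3 39.8 39.1 39.7 39.2 44.3 44.8 45.  39.  47.2 47.3 46.8]
 [47.5 47.5 42.7 39.8 44.3 41.4 40.8 45.3 45.5 45.  46.3 47.8 47.1]
 [47.1 47.5 45.4 45.5 44.9 41.8 41.3 43.9 45.2 45.5 40.1 47.7 47.5]
 [47.6 47.8 46.2 46.  46.1 44.6 41.9 41.6 45.8 45.5 42.7 47.2 47.3]
 [47.1 47.5 48.2 44.9 45.2 45.5 43.3 41.3 43.9 45.4 42.8 47.  48.1]
 [47.7 47.3 46.5 39.2 45.5 45.5 44.5 41.5 41.7 45.2 39.1 47.7 47.2]
 [47.4 47.4 47.3 40.  44.6 45.5 44.8 44.6 41.3 39.7 39.8 39.2 46.3]
 [47.1 47.7 47.  43.  39.5 39.6 39.5 47.4 47.1 47.2 47.7 47.5 47.6]
 [44.1 47.  46.8 47.1 47.9 47.7 47.1 47.6 47.4 47.  47.9 47.8 47.2]
 [46.7 47.5 47.4 47.7 47.3 47.1 47.5 47.  47.4 47.6 47.8 47.2 47.3]]
```

View pics/s1.png

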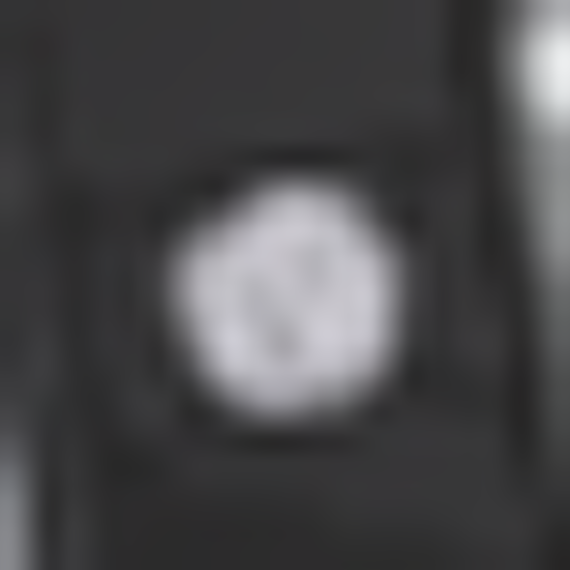

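```bash
python3 - <<'E'
from h import *
c,W,g=pickle.load(open("avg.pkl","rb"))
u,v=213,214
p=W[v-4:v+5,u-4:u+5].reshape(-1,3)
pl=np.array([.56480683,.01107159]);r=np.hypot(*(p[:,:2]-pl).T)
for rr in(.0055,.0065):
    m=(r<rr)&(p[:,2]<.0436)&(p[:,2]>.0403);q=p[m];w=.0455-q[:,2]
    c0=np.average(q[:,:2],axis=0,weights=w);e,V=np.linalg.eigh(np.cov(q[:,:2].T,aweights=w))
    d=V[:,1];print(m.sum(),c0,np.degrees(np.arctan2(d[1],d[0]))%180,e**.5)
m=(W[...,2]>.0445)&(W[...,2]<.0505);m[:200]=0;m[232:]=0;m[:,:203]=0;m[:,223:]=0
print(cv2.minAreaRect((W[m][:,:2]*1000).astype(np.float32)))
gm=g.mean(2)[v-6:v+7,u-6:u+7];yy,xx=np.mgrid[v-6:v+7,u-6:u+7];w=np.clip(gm-60,0,120)
print(plane(c,[[(xx*w).sum()/w.sum(),(yy*w).sum()/w.sum()]],.045))
E
```

```text
10 [0.56540392 0.01084911] 29.541287095148306 [0.0008959  0.00324175]
11 [0.56484119 0.01054047] 29.28214264574447 [0.00084654 0.00367967]
((566.4020385742188, 10.68188762664795), (50.63736343383789, 26.08412742614746), 10.010968208312988)
[[0.56401799 0.0106321  0.045     ]]
```

Slot found: about (0.565, 0.0108) at 29.4° in world, with clamp and module flush. Next, grasping the driver.

Request:
{"api": "apply_moves", "payload": {
  "plan": [
    [[0,0,0.02,0,0,0],[0,0,0.02,0,0,0],[0,0,0.012,0,0,0],[0,0,0.006,0,0,0],[0,0,0,0,0,0]]
  ]
}}

```text
clock: 16.48
tcp_pos: [0.6159, -0.3072, 0.0345]
tool_rot: [-0.058, 0.998, -0.0, -0.0]
contact_force: [0.4, -1.1, 1.5]
gripper_width: 0.0501
gripper_force: 0.0
```

Request:
{"api": "apply_moves", "payload": {
  "plan": [
    [[0,0,0,0,0,0],[0,0,0,0,0,0],[0,0,0,0,0,0],[0,0,0,0,0,0]]
  ],
  "gripper": 0,
  "newtons": 60
}}

```text
clock: 16.98
tcp_pos: [0.6163, -0.3073, 0.0353]
tool_rot: [-0.058, 0.998, -0.0, 0.001]
contact_force: [0.6, -0.4, 1.7]
gripper_width: 0.0127
gripper_force: 61.9
```

Request:
{"api": "apply_moves", "payload": {
  "plan": [
    [[0,0,-0.006,0,0,0],[0,0,-0.012,0,0,0],[0,0,-0.018,0,0,0],[0,0,-0.02,0,0,0],[0,0,-0.02,0,0,0],[0,0,-0.016,0,0,0],[0,0,0,0,0,0]]
  ]
}}

```text
clock: 17.85
tcp_pos: [0.6169, -0.3075, 0.129]
tool_rot: [-0.058, 0.998, -0.001, 0.002]
contact_force: [0.2, 1.2, -1.0]
gripper_width: 0.0125
gripper_force: 61.6
```

```bash
python3 - <<'E'
from h import *
from station import capture
go([.565,.0108,.125],209.4)
c=capture("side");pickle.dump(c,open("side2.pkl","wb"));W=cloud(c)
t=monitor.sense()["tcp_pos"]
m=(abs(W[...,0]-t[0])<.05)&(abs(W[...,1]-t[1])<.03)&(W[...,2]>.067)
X,Y,Z=(W[m]*1000).T
for z in range(68,230,8):
    k=(Z>=z)&(Z<z+8)
    if k.sum()>2: print(z,k.sum(),"X",np.percentile(X[k],[3,97]).round(1),"Y",np.percentile(Y[k],[5,50]).round(1))
s=c["pixels"][150:330,220:400];cv2.imwrite("pics/p4.png",cv2.cvtColor(cv2.resize(s,(540,540),interpolation=cv2.INTER_CUBIC),cv2.COLOR_RGB2BGR))
E
```

```text
t 17.85 tcp [ 0.6169 -0.3075  0.129 ] yaw 186.62255564674814 tool-frame shift mm [ 14.9 322.1   3.4] F [ 0.2  1.2 -1. ]
turn [ -0.1   0.2 -22.8] shift in turned frame mm [-111.   302.8    4. ]
92 4 X [610.8 615.2] Y [-310.  -308.8]
100 31 X [610.6 619.9] Y [-310.8 -308.7]
108 26 X [610.6 619.8] Y [-311.6 -310.6]
116 22 X [612.  618.1] Y [-312.9 -311.3]
124 24 X [611.9 618. ] Y [-311.7 -310.4]
132 23 X [611.9 617.9] Y [-312.6 -310.6]
140 15 X [611.8 617.9] Y [-313.1 -311.3]
148 57 X [604.3 623.6] Y [-318.7 -316.2]
156 64 X [605.8 623.6] Y [-316.6 -312.6]
164 46 X [606.3 628.5] Y [-320.9 -319.3]
172 116 X [587.3 640.9] Y [-326.6 -319.7]
180 226 X [583.8 643.8] Y [-326.6 -315.8]
188 185 X [586.7 642.2] Y [-326.9 -314.8]
196 75 X [605.7 628.5] Y [-326.9 -324.7]
204 23 X [602.8 624.3] Y [-329.3 -323.9]
212 22 X [599.8 606.9] Y [-326.5 -298.3]
220 12 X [606.8 615.5] Y [-336.2 -327.6]
228 37 X [598.4 609.6] Y [-329.  -327.2]
```

View pics/p4.png

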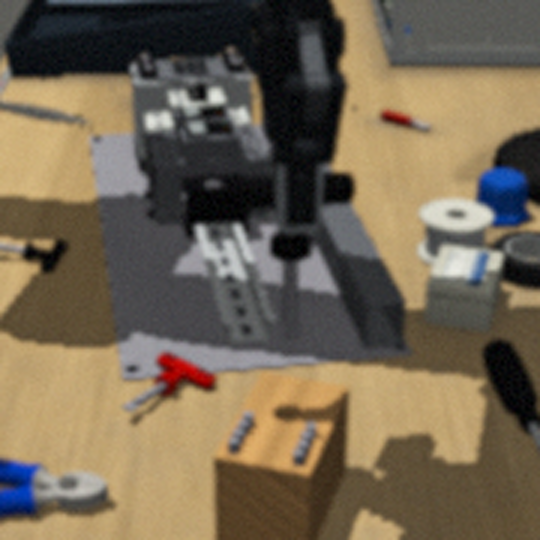

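The driver is held upright clear of the stand, whose empty hole shows at (290,412). Moving over to the screw.

Request:
{"api": "apply_moves", "payload": {
  "plan": [
    [[0,0,0,0,0,-7.6],[0,0,0,0,0,-7.6],[0,0,0,0,0,-7.6],[-0.01,0.026,0,0,0,0],[-0.016,0.043,0,0,0,0],[-0.016,0.043,0,0,0,0],[-0.016,0.043,0,0,0,0],[-0.016,0.043,0,0,0,0],[-0.016,0.043,0,0,0,0],[-0.014,0.04,0,0,0,0],[-0.008,0.022,0,0,0,0],[0,0,0,0,0,0]]
  ]
}}

```text
clock: 19.4
tcp_pos: [0.5638, 0.0132, 0.1258]
tool_rot: [-0.255, 0.967, 0.0, -0.001]
contact_force: [-0.5, -0.3, -0.9]
gripper_width: 0.0127
gripper_force: 61.6
```

```bash
python3 -c "
from h import *
go([.5658,.0113,.085],209.4)"
```

```text
t 19.4 tcp [0.5638 0.0132 0.1258] yaw 209.56923863616768 tool-frame shift mm [-0.9 -2.7 40.8] F [-0.5 -0.3 -0.9]
turn [ 0.  -0.1  0.2] shift in turned frame mm [-0.8 -2.6 40.8]
```

Request:
{"api": "apply_moves", "payload": {
  "plan": [
    [[-0.001,-0.0026,0.012,0,0,0],[0,0,0.015,0,0,0],[0,0,0.013,0,0,0],[0,0,0,0,0,0],[0,0,0,0,0,0]]
  ]
}}

```text
clock: 20.02
tcp_pos: [0.5671, 0.0098, 0.0866]
tool_rot: [-0.254, 0.967, -0.0, 0.0]
contact_force: [0.0, -0.1, -0.7]
gripper_width: 0.013
gripper_force: 61.6
```

```bash
python3 - <<'E'
from h import *
from station import capture
go([.5658,.0113,.0703],209.4)
W=np.nanmean([cloud(capture("side")) for _ in range(6)],0)
t=monitor.sense()["tcp_pos"]
m=(abs(W[...,0]-t[0])<.04)&(abs(W[...,1]-t[1])<.018)&(W[...,2]>.05)
X,Y,Z=(W[m]*1000).T
for z in range(50,120,6):
    k=(Z>=z)&(Z<z+6)
    if k.sum()>2: print(z,k.sum(),"X",np.percentile(X[k],[3,97]).round(1),"Y",np.percentile(Y[k],[5,50]).round(1))
E
```

```text
t 20.025 tcp [0.5671 0.0098 0.0866] yaw 209.41008494856246 tool-frame shift mm [ 0.4  1.9 16.3] F [ 0.  -0.1 -0.7]
turn [-0.  0.  0.] shift in turned frame mm [ 0.4  1.9 16.3]
50 44 X [528.2 577.9] Y [18.6 22.4]
56 49 X [529.1 575.3] Y [ 7.6 22.8]
62 40 X [540.3 574.1] Y [ 7.1 23.1]
68 44 X [540.  573.5] Y [ 5.7 23.4]
74 33 X [540.1 574.2] Y [ 4.5 25.2]
80 9 X [563.6 568.1] Y [5.2 5.9]
86 6 X [563.7 568.2] Y [4.8 5.9]
92 10 X [561.9 568.2] Y [4.5 5.7]
98 8 X [561.6 568.3] Y [5.3 6.8]
104 13 X [556.  574.4] Y [-1.1  2.8]
110 34 X [555.2 575.2] Y [-1.4  2.5]
116 15 X [559.8 570.9] Y [3.3 4.3]
```

Request:
{"api": "apply_moves", "payload": {
  "plan": [
    [[0,0.0018,0.004,0,0,0],[0,0,0,0,0,0],[0,0,0,0,0,0]]
  ]
}}

```text
clock: 20.7
tcp_pos: [0.5659, 0.0117, 0.0825]
tool_rot: [-0.254, 0.967, -0.0, -0.0]
contact_force: [-0.2, -0.5, -0.8]
gripper_width: 0.0128
gripper_force: 61.6
```

```bash
python3 - <<'E'
from h import *
import time
from station import capture
go([.5658,.0113,.0703],209.4)
capture("side");go([.5658,.0113,.0703],209.4)
capture("side");go([.5658,.0113,.0703],209.4)
E
```

```text
t 20.7 tcp [0.5659 0.0117 0.0825] yaw 209.42458280563582 tool-frame shift mm [ 0.2 -0.3 12.2] F [-0.2 -0.5 -0.8]
turn [-0. -0.  0.] shift in turned frame mm [ 0.2 -0.3 12.2]
t 20.75 tcp [0.5659 0.0117 0.0826] yaw 209.42093747480232 tool-frame shift mm [ 0.3 -0.2 12.3] F [-0.3 -0.2 -1.3]
turn [-0.  0.  0.] shift in turned frame mm [ 0.3 -0.2 12.3]
t 20.8 tcp [0.5659 0.0116 0.0826] yaw 209.4222574388806 tool-frame shift mm [ 0.3 -0.2 12.3] F [ 0.2  0.2 -0.2]
turn [-0.  0.  0.] shift in turned frame mm [ 0.3 -0.2 12.3]
```

Settled. Lowering into the slot.

Request:
{"api": "apply_moves", "payload": {
  "plan": [
    [[0,0,0.004,0,0,0],[0,0,0.003,0,0,0],[0,0,0.002,0,0,0],[0,0,0.001,0,0,0],[0,0,0,0,0,0],[0,0,0,0,0,0]]
  ]
}}

```text
clock: 21.55
tcp_pos: [0.5659, 0.0117, 0.0729]
tool_rot: [-0.254, 0.967, 0.0, 0.0]
contact_force: [-2.2, 1.4, 1.8]
gripper_width: 0.0126
gripper_force: 62.1
```

Request:
{"api": "apply_moves", "payload": {
  "plan": [
    [[0,0.0004,0.001,0,0,0],[0,0,0.001,0,0,0],[0,0,0.001,0,0,0],[0,0,0,0,0,0],[0,0,0,0,0,0]]
  ]
}}

```text
clock: 22.18
tcp_pos: [0.5667, 0.0119, 0.0723]
tool_rot: [-0.254, 0.967, -0.001, 0.001]
contact_force: [-4.1, -0.0, 13.9]
gripper_width: 0.0128
gripper_force: 63.7
```

Request:
{"api": "apply_moves", "payload": {
  "plan": [
    [[0,0,-0.0007,0,0,0],[0,0,0,0,0,5],[0,0,0,0,0,5],[0,0,0,0,0,5],[0,0,0,0,0,5],[0,0,0,0,0,0]]
  ]
}}

```text
clock: 22.92
tcp_pos: [0.5668, 0.0123, 0.072]
tool_rot: [-0.082, 0.997, 0.0, 0.002]
contact_force: [-1.9, -0.1, 9.1]
gripper_width: 0.0128
gripper_force: 62.9
```

```bash
python3 -c "
from h import *
go([.5658,.0113,.0703],209.4)
print(monitor.sense()['torque'])"
```

```text
t 22.925 tcp [0.5668 0.0123 0.072 ] yaw 189.43051642892235 tool-frame shift mm [ 1.2 -0.8  1.6] F [-1.9 -0.1  9.1]
turn [ -0.    0.2 -20. ] shift in turned frame mm [ 1.4 -0.4  1.7]
[0.54010777 0.76281828 0.06178564]
```

Torque of 0.062 N·m matches the screw's friction, so it is turning. Continuing to the stop.

Request:
{"api": "apply_moves", "payload": {
  "plan": [
    [[0,0,0,0,0,5],[0,0,0,0,0,5],[0,0,0,0,0,5],[0,0,0,0,0,5],[0,0,0,0,0,5],[0,0,0,0,0,5],[0,0,0,0,0,5],[0,0,0,0,0,5],[0,0,0,0,0,3],[0,0,0,0,0,0]]
  ]
}}

```text
clock: 24.18
tcp_pos: [0.5683, 0.0111, 0.0726]
tool_rot: [0.288, 0.958, 0.0, 0.003]
contact_force: [1.0, -2.8, 8.2]
gripper_width: 0.0131
gripper_force: 63.1
```

```bash
python3 -c "
from h import *
go([.5658,.0113,.0703],209.4)
print(monitor.sense()['torque'])"
```

```text
t 24.175 tcp [0.5683 0.0111 0.0726] yaw 146.48514877845452 tool-frame shift mm [ 2.2 -1.2  2.3] F [ 1.  -2.8  8.2]
turn [ -0.1   0.3 -62.9] shift in turned frame mm [2.  1.4 2.3]
[-1.24798464 -0.21555506 -0.01341592]
```

Request:
{"api": "apply_moves", "payload": {
  "plan": [
    [[0,0,0,0,0,4],[0,0,0,0,0,4],[0,0,0,0,0,0],[0,0,0,0,0,0]]
  ]
}}

```text
clock: 24.68
tcp_pos: [0.5683, 0.011, 0.0727]
tool_rot: [0.354, 0.935, 0.0, 0.003]
contact_force: [-0.2, -4.3, 7.8]
gripper_width: 0.013
gripper_force: 63.1
```

```bash
python3 - <<'E'
from h import *
from station import capture
go([.5658,.0113,.0703],209.4)
print(monitor.sense()['torque'])
c=capture("side");u,v=np.round(proj(c,[.565,.011,.085])[0]).astype(int)
cv2.imwrite("pics/p5.png",cv2.cvtColor(cv2.resize(c["pixels"][v-45:v+45,u-60:u+60],(800,600),interpolation=cv2.INTER_CUBIC),cv2.COLOR_RGB2BGR))
E
```

```text
t 24.675 tcp [0.5683 0.011  0.0727] yaw 138.5076783363798 tool-frame shift mm [ 2.1 -1.4  2.3] F [-0.2 -4.3  7.8]
turn [ -0.1   0.3 -70.9] shift in turned frame mm [2.  1.5 2.4]
[-1.29318272 -0.1832719   0.0108661 ]
```

View pics/p5.png

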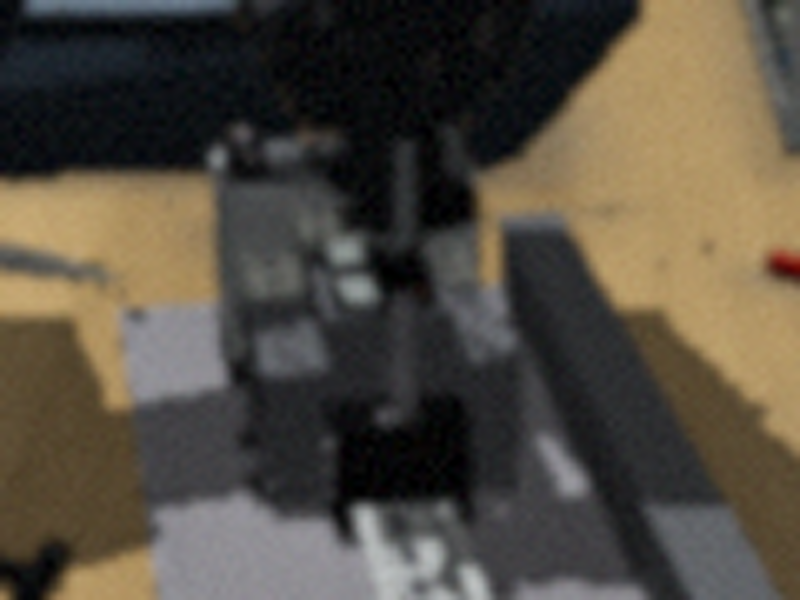

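Torque has dropped to about zero with no stop felt, and the picture shows the head peeking out at (390,410) beside the shaft (405). The blade may have slipped. I'll lift off, clear the view and re-measure the slot angle.

Request:
{"api": "apply_moves", "payload": {
  "plan": [
    [[0,0,-0.01,0,0,0],[0,0,-0.02,0,0,0],[0,0,-0.02,0,0,0],[-0.035,-0.029,-0.01,0,0,0],[-0.04,-0.034,0,0,0,0],[-0.04,-0.034,0,0,0,0],[-0.04,-0.034,0,0,0,0],[-0.04,-0.034,0,0,0,0],[-0.035,-0.029,0,0,0,0],[0,0,0,0,0,0]]
  ]
}}

```text
clock: 25.98
tcp_pos: [0.6084, -0.2885, 0.1288]
tool_rot: [0.357, 0.934, 0.0, -0.001]
contact_force: [1.1, 0.1, -0.8]
gripper_width: 0.0131
gripper_force: 61.7
```

```bash
cat > slot.py <<'E'
from h import *
from station import capture
fr=[capture("top") for _ in range(8)]
W=np.nanmean([cloud(c) for c in fr],0);u,v=213,214
print(np.round(W[v-6:v+7,u-6:u+7,2]*1000).astype(int))
p=W[v-5:v+6,u-5:u+6].reshape(-1,3);pl=np.array([.5648,.0108]);r=np.hypot(*(p[:,:2]-pl).T)
for rr in(.005,.006,.0067):
    m=(r<rr)&(p[:,2]<.0436)&(p[:,2]>.0398);q=p[m];w=.0455-q[:,2]
    e,V=np.linalg.eigh(np.cov(q[:,:2].T,aweights=w));d=V[:,1]
    print(m.sum(),np.average(q[:,:2],axis=0,weights=w),np.degrees(np.arctan2(d[1],d[0]))%180,e**.5)
go([.5658,.0113,.085],209.4)
E
python3 slot.py
```

```text
[[48 48 47 46 47 48 47 48 47 48 46 48 47]
 [46 47 47 47 47 48 48 47 48 47 47 46 48]
 [48 47 47 48 47 46 44 39 40 40 48 46 46]
 [46 47 39 39 40 39 45 45 45 39 48 48 48]
 [48 47 43 39 45 42 42 45 45 45 47 48 48]
 [47 48 44 46 45 41 42 44 45 45 39 48 47]
 [47 48 47 45 45 44 42 41 45 44 43 48 47]
 [47 48 46 45 45 45 42 41 44 45 44 48 48]
 [48 47 47 40 45 45 45 42 42 44 39 48 47]
 [46 48 47 39 44 44 46 44 40 40 39 40 47]
 [48 48 48 43 39 40 39 47 48 48 47 48 47]
 [44 46 47 47 47 48 49 47 47 48 47 47 47]
 [46 47 47 48 47 48 48 47 47 48 47 47 47]]
11 [0.56522031 0.0107127 ] 32.66122633195272 [0.0009944  0.00314061]
12 [0.56460284 0.01038708] 30.967775819832497 [0.00094326 0.00358434]
12 [0.56460284 0.01038708] 30.967775819832497 [0.00094326 0.00358434]
t 26.375 tcp [ 0.6091 -0.2847  0.1306] yaw 138.50594499970853 tool-frame shift mm [228.6 193.   45.6] F [ 0.9 -0.2  0.2]
turn [  0.    0.  -70.9] shift in turned frame mm [-107.5  279.1   45.6]
```

The screw never turned: the slot is still at about 30°, so the blade was resting on the head. I'll measure the blade against the tool pose, and the side camera's bias against the top camera.

```bash
python3 - <<'E'
from h import *
from station import capture
fr=[capture("side") for _ in range(8)]
W=np.nanmean([cloud(c) for c in fr],0);g=np.mean([c["pixels"] for c in fr],0);pickle.dump((fr[0],W,g),open("avs.pkl","wb"))
go([.5658,.0113,.085],209.4)
t=monitor.sense()["tcp_pos"]
m=(abs(W[...,0]-t[0])<.05)&(abs(W[...,1]-t[1])<.02)&(W[...,2]>.07)
X,Y,Z=(W[m]*1000).T
print("zmin",np.sort(Z)[:6].round(1))
for z in range(90,160,6):
    k=(Z>=z)&(Z<z+6)
    if k.sum()>2: print(z,k.sum(),"X",np.percentile(X[k],[3,97]).round(1),"Y",np.percentile(Y[k],[3,50]).round(1))
a=np.radians(9.9);ey=np.array([-np.sin(a),np.cos(a)]);ex=np.array([ey[1],-ey[0]])
Xp=W[...,:2]@ex*1000;Yp=W[...,:2]@ey*1000;Zp=W[...,2]*1000
m=(abs(Xp-558)<32)&(abs(Yp+99.5)<4)&(Zp>22)&(Zp<44);print("clamp outer: X'",np.percentile(Xp[m],[1,99]),"Y'",np.median(Yp[m]))
m=(abs(Xp-558)<40)&(Yp>-98)&(Yp<-76)&(Zp>43)&(Zp<50);print("top z",np.median(Zp[m]),np.percentile(Xp[m],[1,99]))
E
```

```text
t 26.775 tcp [ 0.6089 -0.2857  0.1303] yaw 138.41951156904474 tool-frame shift mm [229.4 193.5  45.3] F [-0.2 -0.  -1.6]
turn [  0.   0. -71.] shift in turned frame mm [-108.2  280.    45.3]
zmin [101.  101.1 101.4 101.6 102.3 103.1]
96 4 X [603.1 607.6] Y [-285.9 -283.8]
102 16 X [602.9 609.3] Y [-287.6 -285. ]
108 13 X [602.9 609.3] Y [-287.5 -286.2]
114 17 X [602.9 609.2] Y [-287.6 -286.3]
120 18 X [602.9 609.2] Y [-287.4 -286.7]
126 16 X [602.9 609.2] Y [-287.6 -286.5]
132 18 X [602.9 609.1] Y [-287.3 -286.4]
138 17 X [602.9 609.1] Y [-287.7 -286.5]
144 10 X [602.9 609.1] Y [-289.4 -286.5]
150 39 X [596.7 616.7] Y [-293.7 -291.9]
156 66 X [596.7 616.7] Y [-293.1 -289.1]
clamp outer: X' [533.77716132 579.75732321] Y' -97.70089184853275
top z 45.810138250453456 [533.88658985 577.80682138]
```

Request:
{"api": "apply_moves", "payload": {
  "plan": [
    [[0,0,0,0,0,-10.3],[0,0,0,0,0,-10.3],[0,0,0,0,0,-10.3],[0,0,0,0,0,-10.3],[0,0,0,0,0,-10.3],[0,0,0,0,0,-10.3],[0,0,0,0,0,-10.2]]
  ]
}}

```text
clock: 27.65
tcp_pos: [0.6089, -0.2859, 0.1302]
tool_rot: [-0.265, 0.964, 0.0, -0.0]
contact_force: [-0.4, 0.2, -1.3]
gripper_width: 0.013
gripper_force: 61.6
```

Request:
{"api": "apply_moves", "payload": {
  "plan": [
    [[-0.014,0.035,0,0,0,0],[-0.018,0.047,0,0,0,0],[-0.018,0.047,0,0,0,0],[-0.018,0.047,0,0,0,0],[-0.018,0.047,0,0,0,0],[-0.014,0.035,0.01,0,0,0],[-0.008,0.022,0.015,0,0,0],[0,0,0.018,0,0,0],[0,0,0,0,0,0],[0,0,0,0,0,0]]
  ]
}}

```text
clock: 28.9
tcp_pos: [0.561, 0.0101, 0.088]
tool_rot: [-0.262, 0.965, -0.0, 0.001]
contact_force: [-0.8, 0.0, 0.2]
gripper_width: 0.0127
gripper_force: 61.6
```

```bash
python3 -c "
from h import *
go([.5657,.0112,.0703],210.5)"
```

```text
t 28.9 tcp [0.561  0.0101 0.088 ] yaw 210.40732473678088 tool-frame shift mm [-4.6 -1.5 17.7] F [-0.8  0.   0.2]
turn [-0.   0.1 -0.1] shift in turned frame mm [-4.6 -1.5 17.7]
```

Request:
{"api": "apply_moves", "payload": {
  "plan": [
    [[-0.004,-0.001,0.005,0,0,0],[0,0,0,0,0,0],[0,0,0,0,0,0],[0,0,0,0,0,0]]
  ]
}}

```text
clock: 29.4
tcp_pos: [0.5643, 0.0114, 0.0824]
tool_rot: [-0.262, 0.965, -0.0, 0.0]
contact_force: [0.0, -0.3, -0.8]
gripper_width: 0.0128
gripper_force: 61.6
```

```bash
python3 -c "
from h import *
go([.5657,.0112,.0703],210.5)"
```

```text
t 29.4 tcp [0.5643 0.0114 0.0824] yaw 210.40860174100428 tool-frame shift mm [-1.  -0.9 12.1] F [ 0.  -0.3 -0.8]
turn [-0.   0.  -0.1] shift in turned frame mm [-1.  -0.9 12.1]
```

Request:
{"api": "apply_moves", "payload": {
  "plan": [
    [[-0.001,0,0.004,0,0,0],[0,0,0.003,0,0,0],[0,0,0.002,0,0,0],[0,0,0.002,0,0,0],[0,0,0,0,0,0],[0,0,0,0,0,0]]
  ]
}}

```text
clock: 30.15
tcp_pos: [0.5652, 0.0124, 0.0713]
tool_rot: [-0.262, 0.965, 0.0, 0.0]
contact_force: [-1.2, 1.8, -0.0]
gripper_width: 0.0132
gripper_force: 61.7
```

```bash
python3 -c "
from h import *
go([.5657,.0112,.0703],210.5);print(monitor.sense()['torque'])"
```

```text
t 30.15 tcp [0.5652 0.0124 0.0713] yaw 210.40718960364583 tool-frame shift mm [ 0.2 -1.3  1. ] F [-1.2  1.8 -0. ]
turn [ 0.   0.  -0.1] shift in turned frame mm [ 0.2 -1.3  1. ]
[0.55455696 0.23874506 0.0045765 ]
```

Now lower with no vertical force, so it looks like it's in the slot. Centring slightly and seating it.

Request:
{"api": "apply_moves", "payload": {
  "plan": [
    [[0,0.0004,0.001,0,0,0],[0,0,0.001,0,0,0],[0,0,0.0005,0,0,0],[0,0,0,0,0,0],[0,0,0,0,0,0]]
  ]
}}

```text
clock: 30.78
tcp_pos: [0.5653, 0.0124, 0.0698]
tool_rot: [-0.263, 0.965, -0.0, 0.0]
contact_force: [-2.8, 1.3, 7.0]
gripper_width: 0.0126
gripper_force: 62.7
```

```bash
python3 -c "
from h import *
go([.5657,.0112,.0703],210.5);print(monitor.sense()['torque'])"
```

```text
t 30.775 tcp [0.5653 0.0124 0.0698] yaw 210.4437976245934 tool-frame shift mm [ 0.2 -1.2 -0.5] F [-2.8  1.3  7. ]
turn [-0.   0.  -0.1] shift in turned frame mm [ 0.2 -1.2 -0.5]
[0.53884804 0.76426429 0.00968689]
```

Request:
{"api": "apply_moves", "payload": {
  "plan": [
    [[0,0,0,0,0,4],[0,0,0,0,0,4],[0,0,0,0,0,4],[0,0,0,0,0,4],[0,0,0,0,0,4],[0,0,0,0,0,0]]
  ]
}}

```text
clock: 31.52
tcp_pos: [0.5657, 0.0124, 0.0698]
tool_rot: [-0.091, 0.996, -0.0, 0.001]
contact_force: [-0.2, 0.5, 4.6]
gripper_width: 0.0129
gripper_force: 62.4
```

```bash
python3 -c "
from h import *
go([.5653,.0124,.0698],190.5);print(monitor.sense()['torque'])"
```

```text
t 31.525 tcp [0.5657 0.0124 0.0698] yaw 190.4390976224719 tool-frame shift mm [ 0.4  0.  -0. ] F [-0.2  0.5  4.6]
turn [-0.   0.1 -0.1] shift in turned frame mm [ 0.4  0.  -0. ]
[0.46857035 0.44957779 0.01821164]
```

Request:
{"api": "apply_moves", "payload": {
  "plan": [
    [[0,0,0,0,0,4],[0,0,0,0,0,4],[0,0,0,0,0,4],[0,0,0,0,0,4],[0,0,0,0,0,4],[0,0,0,0,0,4],[0,0,0,0,0,4],[0,0,0,0,0,4],[0,0,0,0,0,4],[0,0,0,0,0,4]]
  ]
}}

```text
clock: 32.78
tcp_pos: [0.566, 0.0116, 0.0698]
tool_rot: [0.256, 0.967, -0.0, 0.001]
contact_force: [0.1, -1.8, 4.7]
gripper_width: 0.0127
gripper_force: 62.5
```

```bash
python3 -c "
from h import *
go([.5653,.0124,.0698],150.5);print(monitor.sense()['torque'])"
```

```text
t 32.775 tcp [0.566  0.0116 0.0698] yaw 150.34971491882592 tool-frame shift mm [1.  0.4 0. ] F [ 0.1 -1.8  4.7]
turn [-0.   0.1 -0.2] shift in turned frame mm [1.  0.4 0. ]
[-0.71980371  0.04280867  0.10970521]
```

Torque is 0.11 N·m and still at full depth. A bit more, to reach the stop.

Request:
{"api": "apply_moves", "payload": {
  "plan": [
    [[0,0,0,0,0,3],[0,0,0,0,0,3],[0,0,0,0,0,2],[0,0,0,0,0,0],[0,0,0,0,0,0]]
  ]
}}

```text
clock: 33.4
tcp_pos: [0.5659, 0.0115, 0.0698]
tool_rot: [0.322, 0.947, -0.0, 0.001]
contact_force: [0.3, -2.3, 5.7]
gripper_width: 0.0129
gripper_force: 62.6
```

```bash
python3 -c "
from h import *
go([.5653,.0124,.0698],150.5);print(monitor.sense()['torque'])"
```

```text
t 33.4 tcp [0.5659 0.0115 0.0698] yaw 142.4699861835978 tool-frame shift mm [1.  0.3 0. ] F [ 0.3 -2.3  5.7]
turn [-0.   0.1 -8. ] shift in turned frame mm [1.  0.5 0. ]
[-0.98995226 -0.04090643  0.04058571]
```

Request:
{"api": "apply_moves", "payload": {
  "plan": [
    [[0,0,0,0,0,3],[0,0,0,0,0,3],[0,0,0,0,0,2],[0,0,0,0,0,0]]
  ]
}}

```text
clock: 33.9
tcp_pos: [0.5657, 0.0113, 0.0698]
tool_rot: [0.387, 0.922, -0.001, 0.001]
contact_force: [-1.6, -3.7, 6.0]
gripper_width: 0.0128
gripper_force: 62.7
```

```bash
python3 -c "
from h import *
go([.5653,.0124,.0698],150.5);print(monitor.sense()['torque'])"
```

```text
t 33.9 tcp [0.5657 0.0113 0.0698] yaw 134.46860579814467 tool-frame shift mm [1.1 0.5 0. ] F [-1.6 -3.7  6. ]
turn [ -0.    0.1 -16. ] shift in turned frame mm [0.9 0.7 0. ]
[-1.11947363  0.12685068  0.06190979]
```

Request:
{"api": "apply_moves", "payload": {
  "plan": [
    [[0,0,-0.012,0,0,0],[0,0,-0.022,0,0,0],[0,0,-0.022,0,0,0],[0,0,-0.004,0,0,-10.4],[0,0,0,0,0,-10.4],[0,0,0,0,0,-10.4],[0,0,0,0,0,-10.4],[0,0,0,0,0,-10.4]]
  ]
}}

```text
clock: 34.9
tcp_pos: [0.5647, 0.0127, 0.1288]
tool_rot: [-0.059, 0.998, 0.0, -0.0]
contact_force: [-1.2, 0.5, -0.9]
gripper_width: 0.013
gripper_force: 61.6
```

Request:
{"api": "apply_moves", "payload": {
  "plan": [
    [[-0.001,-0.03,0,0,0,0],[-0.002,-0.045,0,0,0,0],[-0.002,-0.045,0,0,0,0],[-0.002,-0.045,0,0,0,0],[-0.002,-0.045,0,0,0,0],[-0.002,-0.045,0,0,0,0],[-0.002,-0.04,0,0,0,0],[-0.0015,-0.027,0,0,0,0],[0,0,0,0,0,0]]
  ]
}}

```text
clock: 36.02
tcp_pos: [0.615, -0.3075, 0.128]
tool_rot: [-0.054, 0.999, 0.0, -0.0]
contact_force: [0.0, 0.4, -1.2]
gripper_width: 0.0125
gripper_force: 61.6
```

```bash
sed -i 's/range(8)/range(5)/' slot.py; python3 slot.py; python3 -c "
from h import *
go([.6165,-.3075,.05],186.4)"
```

```text
[[48 46 48 48 48 47 47 47 48 48 47 47 47]
 [47 47 47 48 48 47 46 47 47 46 46 47 49]
 [48 48 47 47 48 45 43 40 40 40 48 47 48]
 [48 47 39 40 39 45 46 42 41 39 46 47 47]
 [48 48 43 41 46 45 45 42 42 46 46 47 48]
 [46 46 46 45 45 45 43 40 44 45 38 47 48]
 [48 49 47 45 45 45 41 41 46 45 45 48 48]
 [46 49 47 46 45 44 40 45 45 45 42 47 48]
 [47 48 48 40 45 42 41 44 45 44 38 47 48]
 [48 48 46 40 41 42 42 46 44 40 40 40 46]
 [47 47 48 41 39 40 40 47 47 48 48 48 48]
 [44 47 48 48 48 47 47 49 48 48 47 48 48]
 [46 47 47 48 47 47 48 47 47 47 49 46 47]]
8 [0.56500845 0.01090814] 158.88065623281793 [0.00072225 0.00277555]
11 [0.56445691 0.01087043] 157.6558303252502 [0.00086272 0.00361123]
13 [0.56449129 0.01114717] 155.5775265730388 [0.00102932 0.00415059]
t 36.275 tcp [ 0.6154 -0.3049  0.129 ] yaw 186.48216957726473 tool-frame shift mm [ 13.6 319.7  44.1] F [-0.4  0.1 -1.3]
turn [  0.    0.  -22.9] shift in turned frame mm [-112.   299.8   44. ]
t 36.275 tcp [ 0.6154 -0.3049  0.129 ] yaw 186.48216957726473 tool-frame shift mm [-0.8 -2.8 79. ] F [-0.4  0.1 -1.3]
turn [0.  0.  0.1] shift in turned frame mm [-0.8 -2.7 79. ]
```

The slot has turned to about 157°, which is near the 0.9 rad limit. I'll measure it more precisely, and check whether the bar twisted in the grip.

```bash
python3 - <<'E'
from h import *
from station import capture
fr=[capture("top") for _ in range(14)]
W=np.nanmean([cloud(c) for c in fr],0);u,v=213,214
c0,W0,g0=pickle.load(open("avg.pkl","rb"))
for w_ in (W0,W):
    p=w_[v-5:v+6,u-5:u+6].reshape(-1,3);pl=np.array([.5648,.0108]);d=p[:,:2]-pl;r=np.hypot(*d.T)
    out=[]
    for rr in(.0055,.006,.0065):
        k=(r<rr);dep=np.clip(.0453-p[k,2],0,.004)
        th=np.radians(np.arange(180));best=[]
        for t in th:  # moment about an axis: least depth-weighted perpendicular spread
            n=d[k]@[-np.sin(t),np.cos(t)];n=n-np.average(n,weights=dep);best.append(np.average(n**2,weights=dep))
        out.append(int(np.argmin(best)))
    print(out)
s=[capture("side") for _ in range(4)];S=np.nanmean([cloud(c) for c in s],0)
t=monitor.sense()["tcp_pos"];go([.6165,-.3075,.05],186.4)
m=(abs(S[...,0]-t[0])<.036)&(abs(S[...,0]-t[0])>.016)&(abs(S[...,1]-t[1])<.025)&(S[...,2]>t[2]+.052)&(S[...,2]<t[2]+.064)
q=S[m];print(len(q),q[:,0].min(),q[:,0].max(),"bar yaw",np.degrees(np.arctan(np.polyfit(q[:,0],q[:,1],1)[0])))
for sgn in(1,-1):
    k=sgn*(q[:,0]-t[0])>0;print(k.sum(),q[k].mean(0) if k.any() else None)
E
```

```text
[29, 28, 28]
[158, 159, 164]
t 37.175 tcp [ 0.6153 -0.306   0.1287] yaw 186.41154862408564 tool-frame shift mm [-1.  -1.6 78.7] F [ 0.2 -0.3 -0.9]
turn [ 0. -0.  0.] shift in turned frame mm [-1.  -1.6 78.7]
172 0.5822196898385888 0.6440527045729816 bar yaw 6.1247766610607535
71 [ 0.63752736 -0.30741553  0.18661922]
101 [ 0.59075013 -0.31248327  0.18676047]
```

The bar is aligned in the grip, but the screw has only turned about 50–53°. I'll go back with a firmer grip, re-seat at the new slot angle and push to a clear stop.

Request:
{"api": "apply_moves", "payload": {
  "plan": [
    [[0,0,0,0,0,10.2],[0,0,0,0,0,10.2],[0,0,0,0,0,10.0],[0.02,0.031,0,0,0,0],[0.03,0.046,0,0,0,0],[0.03,0.046,0,0,0,0],[0.03,0.046,0,0,0,0],[0.03,0.046,0,0,0,0],[0.023,0.035,0.005,0,0,0],[0.012,0.019,0.015,0,0,0],[0,0,0.02,0,0,0],[0,0,0,0,0,0]]
  ],
  "newtons": 110
}}

```text
clock: 38.67
tcp_pos: [0.5636, 0.011, 0.0875]
tool_rot: [0.208, 0.978, -0.001, -0.002]
contact_force: [-0.3, 0.1, -1.4]
gripper_width: 0.0118
gripper_force: 108.9
```

Request:
{"api": "apply_moves", "payload": {
  "plan": [
    [[0,0,0,0,0,0],[0,0,0,0,0,0]]
  ]
}}

```text
clock: 38.92
tcp_pos: [0.5656, 0.0107, 0.0897]
tool_rot: [0.208, 0.978, 0.0, 0.001]
contact_force: [-0.4, -0.8, -0.8]
gripper_width: 0.0118
gripper_force: 108.9
```

```bash
python3 -c "
from h import *
go([.5652,.0118,.0703],156.5)"
```

```text
t 38.925 tcp [0.5656 0.0107 0.0897] yaw 155.986365956679 tool-frame shift mm [ 0.8  0.9 19.4] F [-0.4 -0.8 -0.8]
turn [ 0.1  0.1 -0.5] shift in turned frame mm [ 0.8  0.9 19.4]
```

Request:
{"api": "apply_moves", "payload": {
  "plan": [
    [[0.0008,0.0009,0.005,0,0,0],[0,0,0.006,0,0,0],[0,0,0.004,0,0,0],[0,0,0.003,0,0,0],[0,0,0.002,0,0,0],[0,0,0,0,0,0],[0,0,0,0,0,0]]
  ]
}}

```text
clock: 39.8
tcp_pos: [0.5647, 0.012, 0.0699]
tool_rot: [0.208, 0.978, -0.0, 0.0]
contact_force: [-1.3, -0.8, 4.6]
gripper_width: 0.012
gripper_force: 109.9
```

```bash
python3 -c "
from h import *
go([.5652,.0118,.0698],156.5);print(monitor.sense()['torque'])"
```

```text
t 39.8 tcp [0.5647 0.012  0.0699] yaw 156.04767226460154 tool-frame shift mm [-0.5  0.   0.1] F [-1.3 -0.8  4.6]
turn [ 0.   0.1 -0.5] shift in turned frame mm [-0.5  0.   0.1]
[0.01681539 0.66518216 0.01153259]
```

Seated on the floor of the slot. Turning.

Request:
{"api": "apply_moves", "payload": {
  "plan": [
    [[0,0,0.001,0,0,0],[0,0,0,0,0,3],[0,0,0,0,0,3],[0,0,0,0,0,3],[0,0,0,0,0,3]]
  ]
}}

```text
clock: 40.42
tcp_pos: [0.5652, 0.0118, 0.0698]
tool_rot: [0.309, 0.951, -0.0, 0.001]
contact_force: [-1.5, -1.9, 7.9]
gripper_width: 0.0122
gripper_force: 110.2
```

```bash
python3 -c "
from h import *
go([.5652,.0118,.0698],156.5);s=monitor.sense();print(s['torque'],s['effort'][5],s['joint_pos'])"
```

```text
t 40.425 tcp [0.5652 0.0118 0.0698] yaw 143.98889340986324 tool-frame shift mm [0. 0. 0.] F [-1.5 -1.9  7.9]
turn [  0.    0.1 -12.5] shift in turned frame mm [0. 0. 0.]
[-0.36683208  0.8354731   0.03111217] 0.2309603663161397 [ 3.08240214e-01  4.03002570e-01 -3.07029023e-01  1.84341658e-03
 -8.59212622e-01 -2.50875122e+00]
```

Request:
{"api": "apply_moves", "payload": {
  "plan": [
    [[0,0,0,0,0,3],[0,0,0,0,0,3],[0,0,0,0,0,3],[0,0,0,0,0,3]]
  ]
}}

```text
clock: 40.92
tcp_pos: [0.5649, 0.0114, 0.0698]
tool_rot: [0.407, 0.914, -0.0, 0.001]
contact_force: [-2.2, -0.8, 8.6]
gripper_width: 0.0119
gripper_force: 110.3
```

```bash
python3 -c "
from h import *
go([.5652,.0118,.0698],156.5);s=monitor.sense();print(s['torque'],s['effort'][5])"
```

```text
t 40.925 tcp [0.5649 0.0114 0.0698] yaw 132.00535214581407 tool-frame shift mm [ 0.1  0.5 -0. ] F [-2.2 -0.8  8.6]
turn [ -0.    0.1 -24.5] shift in turned frame mm [-0.2  0.5 -0. ]
[-0.48030272  0.96875111  0.14393571] 0.15328601002693176
```

Request:
{"api": "apply_moves", "payload": {
  "plan": [
    [[0,0,0,0,0,3],[0,0,0,0,0,3],[0,0,0,0,0,3],[0,0,0,0,0,0]]
  ]
}}

```text
clock: 41.42
tcp_pos: [0.5644, 0.0113, 0.0697]
tool_rot: [0.477, 0.879, -0.001, 0.0]
contact_force: [-3.9, -1.7, 9.7]
gripper_width: 0.0122
gripper_force: 110.4
```

```bash
python3 -c "
from h import *
go([.5652,.0118,.0698],156.5);s=monitor.sense();print(s['torque'],s['effort'][5],s['joint_pos'][5])"
```

```text
t 41.425 tcp [0.5644 0.0113 0.0697] yaw 123.08367364582104 tool-frame shift mm [-0.   0.9 -0.1] F [-3.9 -1.7  9.7]
turn [ -0.1   0.1 -33.4] shift in turned frame mm [-0.5  0.8 -0.1]
[-0.54395221  1.16533421  0.08244217] -0.188541105017066 -2.8735396675126106
```

```bash
python3 - <<'E'
from h import *
from station import capture
S=np.nanmean([cloud(capture("side")) for _ in range(3)],0)
t=monitor.sense()["tcp_pos"];go(t,126)
m=(abs(S[...,0]-t[0])<.036)&(abs(S[...,1]-t[1])<.036)&(S[...,2]>t[2]+.048)&(S[...,2]<t[2]+.066)
q=S[m]*1000
for x in range(535,600,4):
    k=(q[:,0]>=x)&(q[:,0]<x+4)
    if k.any(): print(x,k.sum(),np.percentile(q[k,1],[5,50,95]).round(1))
E
```

```text
t 41.575 tcp [0.5644 0.0113 0.0697] yaw 123.0984576754799 tool-frame shift mm [0. 0. 0.] F [-3.1 -0.8  8.9]
turn [-0.   0.1 -2.9] shift in turned frame mm [0. 0. 0.]
543 10 [3.2 4.4 9.1]
547 9 [0.7 1.7 4.8]
551 16 [-4.2 -3.  -0.8]
555 16 [-1.8 -0.7  0.5]
559 14 [-4.4 -2.5 -1.2]
563 19 [-3.4 -0.2 22.7]
567 15 [-6.9  2.7 18.1]
571 20 [-12.8  -9.3  10.9]
575 22 [-14.7 -11.3   8.4]
579 22 [-12.8  -7.3  16.2]
583 8 [16.4 17.3 18.8]
```

Request:
{"api": "apply_moves", "payload": {
  "plan": [
    [[0,0,-0.012,0,0,0],[0,0,-0.022,0,0,0],[0,0,-0.022,0,0,0],[0,0,-0.004,0,0,-10.4],[0,0,0,0,0,-10.6],[0,0,0,0,0,-10.6],[0,0,0,0,0,-10.6],[0,0,0,0,0,-10.6],[0,0,0,0,0,-10.5]]
  ]
}}

```text
clock: 42.7
tcp_pos: [0.5648, 0.0123, 0.1281]
tool_rot: [-0.058, 0.998, 0.0, 0.0]
contact_force: [-0.0, 0.8, -0.3]
gripper_width: 0.0118
gripper_force: 109.1
```

Request:
{"api": "apply_moves", "payload": {
  "plan": [
    [[-0.001,-0.03,0,0,0,0],[-0.002,-0.045,0,0,0,0],[-0.002,-0.045,0,0,0,0],[-0.002,-0.045,0,0,0,0],[-0.002,-0.045,0,0,0,0],[-0.002,-0.045,0,0,0,0],[-0.002,-0.04,0,0,0,0],[-0.0015,-0.026,0,0,0,0],[0,0,0,0,0,0]]
  ]
}}

```text
clock: 43.82
tcp_pos: [0.6142, -0.3072, 0.1273]
tool_rot: [-0.054, 0.999, 0.0, 0.0]
contact_force: [-0.1, -0.0, -0.6]
gripper_width: 0.0117
gripper_force: 109.1
```

```bash
sed -i 's/range(5)/range(8)/' slot.py; python3 slot.py; python3 -c "
from h import *
go([.6165,-.3075,.05],186.4)"
```

```text
[[47 47 47 48 47 46 47 48 47 48 47 47 48]
 [48 48 48 47 47 47 48 48 47 47 47 48 47]
 [47 47 47 48 47 46 42 39 40 40 48 47 48]
 [47 46 40 40 39 46 46 41 42 39 47 47 46]
 [46 47 43 39 45 45 44 41 41 45 46 49 47]
 [47 48 46 45 45 45 42 42 45 45 40 46 47]
 [47 47 47 46 46 44 41 42 46 45 46 47 47]
 [48 47 47 44 44 45 41 44 46 45 40 47 48]
 [48 48 48 40 45 41 41 45 45 45 40 46 47]
 [47 47 48 39 39 42 41 45 44 40 39 39 47]
 [47 47 47 43 41 39 40 47 48 48 47 48 48]
 [44 47 48 47 48 47 48 48 48 47 47 48 47]
 [46 47 49 47 47 48 47 48 47 47 47 47 47]]
8 [0.56490012 0.01105691] 158.380888246408 [0.00082824 0.00296812]
11 [0.56441399 0.01092165] 157.89609886563574 [0.00093738 0.00375438]
13 [0.56535451 0.01062256] 159.33496806388706 [0.00095206 0.00423768]
t 44.225 tcp [ 0.6143 -0.3046  0.1281] yaw 186.37994808821205 tool-frame shift mm [ 13.2 319.3  43.1] F [ 0.   0.1 -1.1]
turn [ -0.   0. -23.] shift in turned frame mm [-112.8  299.    43.1]
t 44.225 tcp [ 0.6143 -0.3046  0.1281] yaw 186.37994808821205 tool-frame shift mm [-1.8 -3.1 78.1] F [ 0.   0.1 -1.1]
turn [-0.  0. -0.] shift in turned frame mm [-1.8 -3.2 78.1]
```

The slot angle hasn't changed after another 33° of driver turn, so the screw is hard against its stop. Returning the driver to the stand.

Request:
{"api": "apply_moves", "payload": {
  "plan": [
    [[-0.0016,-0.0032,0.008,0,0,0],[0,0,0.015,0,0,0],[0,0,0.01,0,0,0],[0,0,0,0,0,0],[0,0,0,0,0,0],[0,0,0,0,0,0]]
  ],
  "newtons": 60
}}

```text
clock: 44.98
tcp_pos: [0.6165, -0.3085, 0.0954]
tool_rot: [-0.055, 0.998, -0.0, 0.001]
contact_force: [0.1, 0.2, -0.9]
gripper_width: 0.0123
gripper_force: 109.1
```

```bash
python3 - <<'E'
from h import *
from station import capture
go([.6163,-.3077,.05],186.4)
fr=[capture("side") for _ in range(3)];c=fr[0];W=np.nanmean([cloud(x) for x in fr],0)
# stand top and its hole in the biased side view
m=(W[...,2]>.052)&(W[...,2]<.0575)&(abs(W[...,0]-.613)<.05)&(abs(W[...,1]+.318)<.06)
print("stand top",cv2.minAreaRect((W[m][:,:2]*1000).astype(np.float32)))
g=np.mean([x["pixels"] for x in fr],0).mean(2)
u0,v0=np.round(proj(c,[.6135,-.306,.055])[0]).astype(int);print(u0,v0)
print(g[v0-8:v0+9,u0-10:u0+11].astype(int))
print(np.round(W[v0-8:v0+9,u0-10:u0+11,2]*1000).astype(int))
E
```

```text
t 44.975 tcp [ 0.6165 -0.3085  0.0954] yaw 186.32532525106637 tool-frame shift mm [ 0.2  0.9 45.4] F [ 0.1  0.2 -0.9]
turn [-0.   0.1 -0.1] shift in turned frame mm [ 0.1  0.9 45.4]
stand top ((611.40478515625, -317.14300537109375), (86.53923034667969, 49.19242858886719), 73.35855102539062)
316 286
[[152 151 149 150 150 147 133 103  71  62  63  63  76 111 138 147 148 150
  154 155 159]
 [153 149 151 149 150 148 135 106  73  62  61  62  77 111 137 147 150 154
  156 158 160]
 [154 150 150 148 149 152 136 107  74  63  64  68  80 112 139 148 152 154
  157 160 157]
 [152 150 149 150 151 152 143 115  92  85  87  89  96 119 140 150 155 156
  159 159 158]
 [152 150 151 151 155 157 154 141 127 124 124 125 126 134 145 150 154 155
  155 158 153]
 [149 152 150 153 156 158 160 154 150 147 143 142 141 144 150 152 150 144
  141 142 138]
 [152 151 153 154 158 161 152 146 139 136 130 129 133 139 148 150 133 109
  102 104  99]
 [151 153 156 156 156 147 131 109 102  97  95  94 102 117 132 131 115  86
   76  76  77]
 [152 153 156 158 147 124  92  77  68  69  67  69  72  85  96  98  89  80
   75  75  77]
[... 1136 characters left out ...]
55 54 55 55 54 55 54 54 55 55 55 55 55]
 [55 55 55 54 55 55 54 54 54 54 53 54 54 54 54 55 54 53 55 54 54]
 [55 55 54 54 54 55 54 52 51 51 51 52 52 53 54 53 54 55 55 55 55]
 [55 54 55 55 55 54 52 50 50 49 50 50 50 51 52 53 54 55 55 55 55]
 [55 54 55 55 55 53 49 48 47 48 47 48 48 49 50 52 54 55 54 54 55]
 [55 54 55 54 55 54 47 46 46 45 45 46 46 47 48 55 55 55 54 55 54]
 [55 54 54 54 55 54 55 54 54 43 43 44 43 55 54 54 55 54 55 54 54]
 [54 55 55 55 54 55 55 54 55 54 55 55 55 55 54 54 61 62 61 62 55]
 [54 54 54 55 55 55 54 55 55 55 54 54 55 55 55 54 61 61 62 61 54]
 [54 55 54 55 55 55 54 54 55 55 54 55 54 54 55 54 60 61 61 60 53]
 [55 54 54 54 55 55 54 54 54 55 55 55 55 54 54 63 61 61 59 59 55]]
```

```bash
python3 - <<'E'
from h import *
from station import capture
fr=[capture("side") for _ in range(3)];c=fr[0];W=np.nanmean([cloud(x) for x in fr],0)
print("hole",plane(c,[[316.2,287.8],[316.2,284.6],[316.2,290.6]],.0547)*1000)
t=monitor.sense()["tcp_pos"];go([.6163,-.3077,.05],186.4)
m=(abs(W[...,0]-t[0])<.02)&(abs(W[...,1]-t[1])<.014)&(W[...,2]>.085)&(W[...,2]<.105);q=W[m]*1000
print("shaft X",np.percentile(q[:,0],[2,98]),"near Y",np.percentile(q[:,1],[2,10,50]))
m=(abs(W[...,0]-t[0])<.02)&(abs(W[...,1]-t[1])<.02)&(W[...,2]>.116)&(W[...,2]<.121);q=W[m]*1000
print("collar X",np.percentile(q[:,0],[2,98]),"near Y",np.percentile(q[:,1],[2,10]))
E
```

```text
hole [[ 614.45264846 -312.02590166   54.7       ]
 [ 614.60508936 -302.95443888   54.7       ]
 [ 614.32274106 -319.79356903   54.7       ]]
t 45.275 tcp [ 0.6161 -0.3084  0.095 ] yaw 186.31441043258693 tool-frame shift mm [-0.2  0.7 45. ] F [-0.3 -0.1 -0.5]
turn [-0.   0.  -0.1] shift in turned frame mm [-0.2  0.7 45. ]
shaft X [610.61936397 616.93069666] near Y [-313.45051008 -312.89907556 -311.82030276]
collar X [604.35618024 624.20886525] near Y [-319.67337954 -319.24131589]
```

Request:
{"api": "apply_moves", "payload": {
  "plan": [
    [[0,-0.0025,0,0,0,0],[0,0,0.006,0,0,0],[0,0,0.008,0,0,0],[0,0,0.006,0,0,0],[0,0,0,0,0,0],[0,0,0,0,0,0]]
  ]
}}

```text
clock: 46.02
tcp_pos: [0.6165, -0.311, 0.0749]
tool_rot: [-0.055, 0.998, -0.0, 0.0]
contact_force: [0.4, -0.4, -0.7]
gripper_width: 0.0118
gripper_force: 109.1
```

No contact force with the tip 10 mm inside the hole. Continuing down.

Request:
{"api": "apply_moves", "payload": {
  "plan": [
    [[0,0,0.008,0,0,0],[0,0,0.008,0,0,0],[0,0,0.008,0,0,0],[0,0,0.007,0,0,0],[0,0,0.005,0,0,0],[0,0,0.003,0,0,0],[0,0,0,0,0,0],[0,0,0,0,0,0]]
  ]
}}

```text
clock: 47.02
tcp_pos: [0.6165, -0.3109, 0.036]
tool_rot: [-0.055, 0.998, -0.0, 0.0]
contact_force: [0.6, -1.3, -1.0]
gripper_width: 0.0124
gripper_force: 109.1
```

Request:
{"api": "apply_moves", "payload": {
  "plan": [
    [[0,0,0.0005,0,0,0],[0,0,0,0,0,0],[0,0,0,0,0,0],[0,0,0,0,0,0],[0,0,-0.01,0,0,0],[0,0,-0.02,0,0,0],[0,0,-0.03,0,0,0],[0,0,-0.03,0,0,0],[0,0,-0.03,0,0,0],[0,0,0,0,0,0]]
  ],
  "gripper": 0.045
}}

```text
clock: 48.28
tcp_pos: [0.6183, -0.3117, 0.1597]
tool_rot: [-0.055, 0.998, -0.002, 0.004]
contact_force: [0.0, 0.6, -0.3]
gripper_width: 0.0451
gripper_force: 0.0
```

```bash
python3 - <<'E'
from h import *
from station import capture
fr=[capture("side") for _ in range(3)];W=np.nanmean([cloud(x) for x in fr],0)
m=(abs(W[...,0]-.615)<.045)&(abs(W[...,1]+.309)<.03)&(W[...,2]>.066)&(W[...,2]<.105);q=W[m]*1000
for z in range(66,104,4):
    k=(q[:,2]>=z)&(q[:,2]<z+4)
    if k.any(): print(z,k.sum(),np.percentile(q[k,0],[2,98]).round(1),np.percentile(q[k,1],[3,50,97]).round(1))
T=np.nanmean([cloud(capture("top")) for _ in range(4)],0)
a=np.radians(9.9);ey=np.array([-np.sin(a),np.cos(a)]);ex=np.array([ey[1],-ey[0]])
X=T[...,:2]@ex*1000;Y=T[...,:2]@ey*1000;Z=T[...,2]*1000
m=(abs(X-558)<22)&(Z>30)&(Y>-110)&(Y<-20)
for lo,hi in((45,49.5),(70,84)):
    k=m&(Z>lo)&(Z<hi)&((lo>50)|(Y<-74));print(lo,np.percentile(Y[k],[0,2,98,100]).round(1))
k=(Z>57)&(Z<62)&(abs(X-525)<8)&(Y>-110)&(Y<0);y=np.sort(Y[k]);print("59 band min",y[0].round(1),"largest hole",np.diff(y).max())
go([.6,-.3,.1])
E
```

```text
66 17 [608.2 620.3] [-317.7 -316.5 -311.7]
70 17 [609.2 620.2] [-317.9 -316.5 -313.8]
74 18 [609.2 620.1] [-318.1 -316.2 -313.6]
78 18 [609.2 624.2] [-318.3 -316.5 -313.5]
82 58 [586.1 643.3] [-320.3 -317.  -313.5]
86 89 [584.  643.6] [-321.  -318.  -314.1]
90 106 [583.  644.4] [-320.8 -317.4 -313.7]
94 177 [585.9 643.1] [-319.5 -313.6 -306.9]
45 [-99.7 -99.4 -74.6 -74. ]
70 [-73.6 -73.1 -21.1 -20.1]
59 band min -74.1 largest hole 0.8038043818604024
t 48.625 tcp [ 0.6159 -0.3107  0.1541] yaw 186.31154845607037 tool-frame shift mm [14.5 12.4 54.1] F [-0.3 -0.2  0.5]
```

```bash
python3 -c "
from station import robot
print(robot.close_job())"
```

```text
the job is handed in; nothing more can be done
None
```

I closed both gaps, turned the screw clockwise and put the driver back upright in its stand, then handed the job in at about 49 s; no verdict was returned. The screw is the one doubt: the camera put its turn at about 50–53° against the 51.6° (0.9 rad) needed. I took it as at its stop because turning the driver about 33° further didn't move it.

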